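# Weigh the last nutmegs from the shaker

### The job

Weigh all the whole nutmegs on the kitchen scale: with the platform still empty, turn the tare dial back to its zero stop, then set the bowl flat in the middle of the platform tray. Unscrew the perforated cap of the square shaker in the rack (the nutmegs are too big for its holes) and lay it on the worktop, pour the shaker's nutmegs into the bowl and stand the open shaker upright back in its rack; put the nutmegs from the saucer in the bowl as well. Leave the other things alone.

Things in the scene. Friction and masses are not known exactly. Their poses are not given: they have to be found in the camera images.
- tare (a joint): tare dial of the kitchen scale: rad turned clockwise (seen from above) away from its zero stop; 0 = against the stop, as far as 4.6. It stays where it is left (friction about 0.03 N m)
- tare_grip (a point): top centre of the tare dial's grip, on the dial's vertical axis, 78.5 mm above the worktop: an upright grey bar 40 mm long, 11 mm thick, 26 mm tall on an 80 mm disc with tick marks (face 47.5 mm above the worktop). This point turns with the dial: its x axis runs along the bar
- platform_top (a point): centre of the floor of the scale's platform, a round shallow steel tray (floor 120 mm across, 59 mm above the worktop, rim 136 mm across and 7 mm higher; sinks 2 mm under the bowl); x axis along the scale, pointing away from the dial, whose axis lies 120 mm from here at -x. The scale is a white box 245 x 132 x 44 mm that does not move
- bowl_left: round white bowl, 150 mm across at the rim, 67 mm high, foot about 90 mm across, 0.28 kg, walls about 5 to 8 mm thick; origin at the centre of its underside, z up
- shaker: clear shaker jar: square body 44 x 44 mm, 75 mm high, inside 34 x 34 mm, smooth up to the mouth; a round neck 39 mm across reaches up to 100 mm; 0.15 kg. Origin at the centre of its underside, z towards the mouth, x and y square to its flat sides. Its foot stands 30 mm deep in a square pocket of the rack, which keeps it from turning
- shaker_mouth (a point): centre of the shaker's open round mouth (34 mm wide), 100 mm above its origin
- cap: round steel screw cap of the shaker with small holes in its domed top, 56 mm across, 33 mm high (skirt 26 mm), 40 g. Origin at the centre of its lower edge, 77.5 mm above the shaker's origin while on; z up through the dome. Yaw relative to the shaker: 0 fully tight (a stop), at the start 0 to 0.4 rad. Its holes are smaller than a nutmeg
- cap_top (a point): top of the cap's dome. Lugs inside the cap hold it under two thread segments of the neck. It turns easily (under 0.1 N m) and does not rise as it turns; turned anticlockwise seen from above it is free to lift straight off from 2.3 rad past fully tight and meets a stop at 2.68 rad
- rack_hole0 (a point): centre of the mouth of one square pocket (49 mm wide, 30 mm deep, chamfered) in the fixed wooden rack (70 x 155 x 38 mm), 38 mm above the worktop; x and y square to the pocket's walls. The rack's pockets lie 85 mm apart along its y axis
- rack_hole1 (a point): the same for the rack's other pocket. One pocket holds the shaker, the other a shelf spice jar (42 x 42 x 96 mm)
- saucer: round shallow steel saucer, 144 mm across, rim 14 mm high, flat floor 5 mm above the worktop and about 100 mm across; does not move; origin under its centre
- spice_jar: glass spice jar with a wide screw lid standing in the rack's other pocket, 42 x 42 x 96 mm; origin under its centre; leave it alone
- salt: salt shaker 44 x 44 x 90 mm at the back of the worktop; origin under its centre; leave it alone
- garlic_bulb: garlic bulb, 60 mm, at the back of the worktop; origin under its centre; leave it alone
- nutmeg_in1: whole nutmeg, a dry brown roundish nut, about 17 mm across, 10 g; origin at its centre; it rolls a little. Lies in the closed shaker at the start (None if absent)
- nutmeg_in2: whole nutmeg, a dry brown roundish nut, about 17 mm across, 10 g; origin at its centre; it rolls a little. Lies in the closed shaker at the start (None if absent)
- nutmeg_in3: whole nutmeg, a dry brown roundish nut, about 17 mm across, 10 g; origin at its centre; it rolls a little. Lies in the closed shaker at the start (None if absent)
- nutmeg_in4: whole nutmeg, a dry brown roundish nut, about 17 mm across, 10 g; origin at its centre; it rolls a little. Lies in the closed shaker at the start (None if absent)
- nutmeg_out1: whole nutmeg, a dry brown roundish nut, about 17 mm across, 10 g; origin at its centre; it rolls a little. Lies on the saucer at the start (None if absent)
- nutmeg_out2: whole nutmeg, a dry brown roundish nut, about 17 mm across, 10 g; origin at its centre; it rolls a little. Lies on the saucer at the start (None if absent)
- nutmeg_out3: whole nutmeg, a dry brown roundish nut, about 17 mm across, 10 g; origin at its centre; it rolls a little. Lies on the saucer at the start (None if absent)
Mind the look-alikes: they are no part of the job. What is shaped like the shaker but green is not meant.

How it is judged:
On the way, in this order (a step that is already met when the one before it is completed fails the run):
1. the tare dial is turned back to its zero stop while the platform is empty (value of joint tare below 0.06 rad and horizontal distance between bowl_left and platform_top above 0.1 m), for 0.2 s.
2. the bowl stands on the scale's platform (horizontal distance between bowl_left and platform_top below 0.025 m and z of bowl_left in the frame of platform_top between -0.006 and 0.006 m and angle between bowl_left's own z axis and vertical below 0.08 rad), for 0.3 s.
At the end, for the whole second after the job is handed in: Tare dial within 0.06 rad of its zero stop; bowl upright on the platform, within 25 mm of its centre; every nutmeg in the bowl; open shaker upright in a rack pocket, foot fully down, within 8 mm of the pocket's centre; cap off the shaker, at rest on the worktop (all of step 2 and value of joint tare below 0.06 rad and linear speed of each of bowl_left, cap below 0.02 m/s and horizontal distance between each of nutmeg_in1, nutmeg_in2, nutmeg_in3, nutmeg_in4, nutmeg_out1, nutmeg_out2, nutmeg_out3 and bowl_left below 0.062 m and z of nutmeg_in1 in the frame of bowl_left between 0 and 0.062 m and z of nutmeg_in2 in the frame of bowl_left between 0 and 0.062 m and z of nutmeg_in3 in the frame of bowl_left between 0 and 0.062 m and z of nutmeg_in4 in the frame of bowl_left between 0 and 0.062 m and z of nutmeg_out1 in the frame of bowl_left between 0 and 0.062 m and z of nutmeg_out2 in the frame of bowl_left between 0 and 0.062 m and z of nutmeg_out3 in the frame of bowl_left between 0 and 0.062 m and ((horizontal distance between shaker and rack_hole0 below 0.008 m and z of shaker in the frame of rack_hole0 below -0.026 m) or (horizontal distance between shaker and rack_hole1 below 0.008 m and z of shaker in the frame of rack_hole1 below -0.026 m)) and angle between shaker's own z axis and vertical below 0.12 rad and height (world z) of cap between -0.006 and 0.045 m and horizontal distance between cap and shaker above 0.05 m); the robot touches nothing.
It fails at once if a nutmeg or the cap falls off the worktop or into the sink (height (world z) of any of nutmeg_in1, nutmeg_in2, nutmeg_in3, nutmeg_in4, nutmeg_out1, nutmeg_out2, nutmeg_out3, cap below -0.03 m).
It fails at once if the spice jar, salt shaker or garlic is knocked over or pushed away (distance of any of spice_jar, salt, garlic_bulb from where it was at the start of the episode above 0.04 m).
Of nutmeg_in1, nutmeg_in2, nutmeg_in3, nutmeg_in4 only 2 to 4 are there at a start; the rules pass over those that are not, and their reading is None.
Of nutmeg_out1, nutmeg_out2, nutmeg_out3 only 1 to 3 are there at a start; the rules pass over those that are not, and their reading is None.
At some moment in a run one of bowl_left may be knocked a few centimetres aside while the robot is not near it.
It also fails if it takes over 210 s, if anything falls off the work surface, if the arm or the gripper's body presses on something with over 40 N, if the wrist force passes 120 N, or if a joint passes its speed limit or range.

### The arm

A 7-joint arm with a two-finger parallel gripper is mounted at the origin on a cart in front of the work surface, level with it; the furniture and walls round the work are solid. World frame = base frame: x ahead of the robot, y to its left, z up, the work surface at z = 0. Lengths are in m, angles in rad, forces in N, time in s.
With the tool pointing down it reaches from about 0.35 to 0.9 m from the base axis. Payload 8.1 kg.
Tool frame: the origin (TCP) lies between the finger pads; the fingertips stand 11 mm ahead of it and the grasp point (between the pads) lies 8 mm behind it; z points along the fingers, y is the line along which they close (so a half turn about z gives the same grasp; the last joint's range is limited). The gripper opens to 92 mm and grips with 3 to 60 N. Pads are 19 mm wide; open, the fingers measure 130 mm over their backs; the gripper's body (75 mm by 190 mm) begins 47 mm behind the grasp point.
Start: joints at [-1.325, 0.434, 0.025, 1.573, -0.012, 1.134, -0.075], TCP at [0.214, 0.587, 0.238] pointing down, gripper open.
Joint ranges: [-2.62, 2.62], [-0.44, 2.09], [-1.27, 1.32], [0.08, 2.57], [-1.32, 4.46], [0.12, 2], [-2.74, 2.74]. Speed limits (rad/s): [2.22, 2.22, 3.01, 3.01, 3.14, 3.14, 3.14].

### API

Orientations are given as a rotation vector (axis times angle).
In Python, from cell import observe, get_image, camera_params, sign_off gives the robot as it stands.
- The arm moves only by the shell command python3 -m pendant 'ROWS' [FORCE]. ROWS is JSON, one flat list of numbers, 7 for each row, row after row: the shift along the tool's x, y, z in m, then the turn, a rotation vector about the tool's x, y, z in rad, then the finger opening in m, from 0 to 0.0918. In form: [dx, dy, dz, rx, ry, rz, jaw, dx, dy, dz, rx, ry, rz, jaw, ...]. A call has 1 to 10 rows; each row shifts and turns the commanded pose from where the row before left it, along the tool's axes as they then stand; what a row does not reach is not made up. A row lasts 1/8 s, in which the tool goes at most 62.5 mm and 10.7 degrees, less where a joint would pass 70% of its speed; a pose out of reach is approached as far as the arm can. A call is refused whole if a number of a shift passes 0.0625 or a number of a turn 0.188, either way. A call with a gripper value outside its range is refused whole. The fingers move at their own pace and stop on an object; FORCE is the grip in N (left out, the last holds). Time passes only in rows, so rows that do not move let the fingers close. It gives the time, the measured TCP pose, the force, the opening and the grip force at its end, in the units of the state.
- observe(): the state, without advancing time (a new reading comes with each control period).
- get_image(name): name is "scene" or "top"; returns the picture (480x640x3 uint8, red, green, blue); there is no depth.
- camera_params(name): a dict with "intrinsics" (3x3 intrinsics, pixels), "dist" ([k1, k2, p1, p2, k3] as OpenCV has them; the pictures are not rectified), "eye" and "rotation" of the camera in the world. Camera axes: x right, y down, z forward; pixel columns grow to the right and rows downward; lengths in m; the calibration is good to about 2 mm. A picture is of the moment at which its call begins. camera_params takes no time and is no camera call.
- sign_off(): hands the job in; it is judged then, once.
The state is a dict: "clock": time; "joints": joint angles; "dq": joint speeds; "joint_efforts": joint torques, N m; "position": TCP position; "ee_rot": TCP orientation; "force": force on the tool from outside, world axes, zero at the start; "ft_torque": the same for the moment, N m; "width": opening from 0.0 (shut) to 1.0 (fully open); "gripper_force": force on a finger pad.
Only numpy, scipy, OpenCV 4.12 (cv2) and the standard library are available. Lean on these libraries where they do the work, as an engineer would, in place of code of your own. Each camera call takes 0.05 s, during which the arm holds its last target. There are 200 camera calls.

## Working session

There is one attempt and no reset: what is moved stays moved. The work goes in short steps, Python scripts to look and compute and a shell command to move; the robot and the scene stay as the last step left them, time stands still between calls to the robot, and variables do not carry over. Pictures are saved under pics/ and viewed, at most 14 in all, crops included, and the job is handed in when it is done.

```bash
ls; mkdir -p pics
python3 - <<'E'
from cell import *
import cv2
for n in("scene","top"):
    cv2.imwrite(f"pics/{n}0.png",get_image(n)[:,:,::-1]); p=camera_params(n); print(n,p)
print(observe())
E
```

```text
pics
scene {'intrinsics': array([[616.4360498 ,   0.        , 313.41345178],
       [  0.        , 616.4360498 , 245.50897188],
       [  0.        ,   0.        ,   1.        ]]), 'dist': array([-0.21747897,  0.        ,  0.        ,  0.        ,  0.        ]), 'eye': array([ 0.11524777, -0.36933108,  0.89752851]), 'rotation': array([-2.2777992 ,  0.9601443 , -0.33209618])}
top {'intrinsics': array([[546.02134187,   0.        , 331.94886905],
       [  0.        , 546.02134187, 239.83305521],
       [  0.        ,   0.        ,   1.        ]]), 'dist': array([-0.02777867,  0.        ,  0.        ,  0.        ,  0.        ]), 'eye': array([0.4722565 , 0.10202844, 0.98807452]), 'rotation': array([-2.10268225,  2.14824398, -0.15211257])}
{'clock': 0.1, 'joints': array([-1.32457929,  0.43515234,  0.02500232,  1.57398326, -0.01162678,
        1.13396323, -0.0751191 ]), 'dq': array([ 0.00044202, -0.00186169, -0.00133211, -0.00223789,  0.00035077,
        0.00044269,  0.0012217 ]), 'joint_efforts': array([ 3.03145520e-03, -6.69121385e+01,  9.87894014e-01, -3.15147114e+01,
       -6.05304586e-02,  3.73167882e-02,  8.63103833e-05]), 'position': array([0.21352742, 0.58694767, 0.23703318]), 'ee_rot': array([-5.45319613e-01, -3.09377510e+00,  2.12835524e-03]), 'force': array([-0.02315504, -0.72371063, -1.08575371]), 'ft_torque': array([0.01495916, 0.04195137, 0.00234482]), 'gripper_force': 0.0, 'width': 0.998900464330894}
```

View pics/scene0.png

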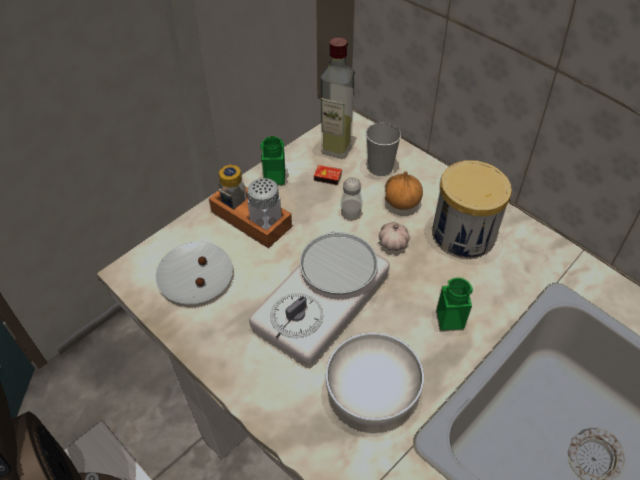

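View pics/top0.png

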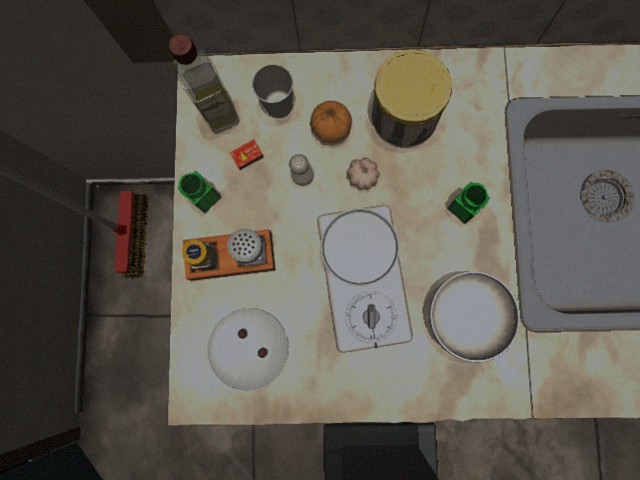

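The top view shows:
- rack at (228,254), with the perforated steel cap at (244,246)
- saucer at (248,348), with two nutmegs at (242,333) and (262,352)
- tray at (360,247), dial at (372,317) and bowl at (473,316)

Look-alikes for the shaker:
- green shapes at (199,190) and (468,202)
- salt at (301,168)
- spice jar at (198,252)

The one I want is the clear jar with the holed cap at (244,246). I'll check it in a close crop.

```bash
cat > h.py <<'E'
from cell import *
import cv2,numpy as np
from scipy.spatial.transform import Rotation as R
def px(n,uv,z):
    p=camera_params(n); uv=np.array(uv,float).reshape(-1,1,2)
    q=cv2.undistortPoints(uv,p["intrinsics"],p["dist"]).reshape(-1,2)
    d=R.from_rotvec(p["rotation"]).apply(np.c_[q,np.ones(len(q))])
    e=p["eye"]; return np.round(e+d*((z-e[2])/d[:,2])[:,None],4)
def proj(n,P):
    p=camera_params(n);Rm=R.from_rotvec(p["rotation"]).inv();
    return cv2.projectPoints(np.array(P,float).reshape(-1,1,3),Rm.as_rotvec(),-Rm.apply(p["eye"]),p["intrinsics"],p["dist"])[0].reshape(-1,2)
def crop(n,u0,v0,w,h,s,f):
    im=get_image(n)[v0:v0+h,u0:u0+w,::-1]; cv2.imwrite("pics/"+f,cv2.resize(im,None,fx=s,fy=s,interpolation=cv2.INTER_CUBIC))
def st():
    o=observe(); r=R.from_rotvec(o["ee_rot"]).as_matrix()
    print("t",round(o["clock"],2),"pos",o["position"].round(4),"F",o["force"].round(1),"w",round(o["width"]*.0918,4),"gf",o["gripper_force"]); print("x",r[:,0].round(3),"y",r[:,1].round(3),"z",r[:,2].round(3))
def go(pos,yaw):
    """shift in tool axes to a pose with tool down and tool y axis at world angle yaw (mod pi), with rotvec in tool axes"""
    o=observe(); r=R.from_rotvec(o["ee_rot"]); best=None
    for k in(0,np.pi):
        y=np.array([np.cos(yaw+k),np.sin(yaw+k),0]);z=np.array([0,0,-1.]);t=R.from_matrix(np.c_[np.cross(y,z),y,z])
        v=(r.inv()*t).as_rotvec()
        if best is None or np.linalg.norm(v)<np.linalg.norm(best):best=v
    print("shift(tool)",r.inv().apply(np.array(pos)-o["position"]).round(4),"turn",best.round(3),"j",o["joints"].round(2))
E
python3 - <<'E'
from h import *
crop("top",175,220,130,100,6,"a.png"); crop("top",315,200,130,160,3.75,"b.png")
E
```

```text
(no output)
```

View pics/a.png

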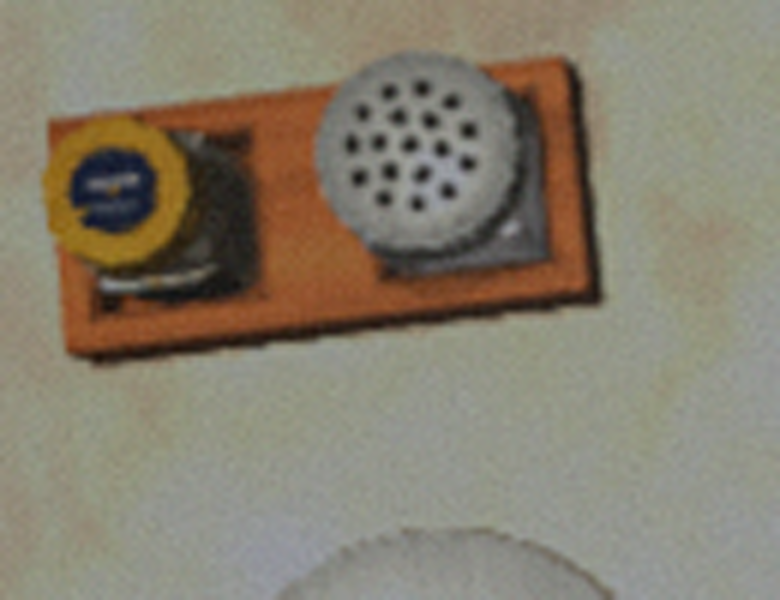

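View pics/b.png

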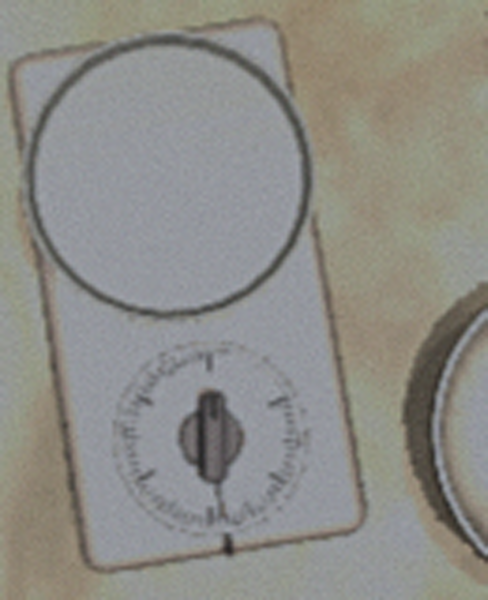

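The crop confirms the clear jar with the holed steel cap, centre (244.7,245.3), in the rack's right pocket. The dial grip bar runs from (371,304) to (372,328).

Run:
```python
from h import *
c=lambda P,u,v,s:[(a/s+u,b/s+v) for a,b in P]
r=px("top",c([(48,120),(565,55),(585,295),(68,352)],175,220,6),.038);print("rack",r.tolist());m=r.mean(0);print(m)
ang=r[0]+r[3]-r[1]-r[2];yr=np.arctan2(ang[1],ang[0]);print("rack y dir",yr)
for s in(1,-1):print("hole",m[:2]+s*.0425*np.array([np.cos(yr),np.sin(yr)]))
print("cap",px("top",c([(418,152)],175,220,6),.1115))
b=lambda P:c(P,315,200,3.75)
print("tray rim",px("top",b([(170,175)]),.066))
d=px("top",b([(211,392),(213,482)]),.0735);print("bar",d,d.mean(0))
k=px("top",b([(209,362),(213,515),(283,400),(145,475),(145,400)]),.0475);print("ticks",k)
s=px("top",b([(12,62),(280,18),(365,520),(95,570)]),.044);print("scale",s,s.mean(0))
print("bowl rim",px("top",[(473.5,316)],.067), "edges",px("top",[(430,316),(517.5,316),(473,272),(473,361)],.067))
print("bowl scene",px("scene",[(374.5,377)],.067))
print("nuts",px("top",[(242,333.5),(262,352.5)],.0135),"saucer",px("top",[(248.5,348.5)],.01))
go(d.mean(0)+[0,0,.15],0);st()
print(px("scene",[(263,185)],.1115),px("scene",[(202,261),(200,282)],.0135))
```

```text
rack [[0.6362, 0.3863, 0.038], [0.6521, 0.2323, 0.038], [0.5806, 0.2265, 0.038], [0.5671, 0.3786, 0.038]]
[0.609    0.305925 0.038   ]
rack y dir 1.6665496485296247
hole [0.6049367  0.34823031]
hole [0.6130633  0.26361969]
cap [[0.6123 0.2624 0.1115]]
tray rim [[0.6127 0.0724 0.066 ]]
bar [[0.5138 0.0572 0.0735]
 [0.4743 0.0575 0.0735]] [0.49405 0.05735 0.0735 ]
ticks [[0.5286 0.0564 0.0475]
 [0.4596 0.0567 0.0475]
 [0.5106 0.0233 0.0475]
 [0.4781 0.087  0.0475]
 [0.5119 0.0861 0.0475]]
scale [[ 0.6716  0.1446  0.044 ]
 [ 0.6897  0.0178  0.044 ]
 [ 0.4559 -0.0121  0.044 ]
 [ 0.4361  0.1106  0.044 ]] [0.563325 0.065225 0.044   ]
bowl rim [[ 0.4914 -0.1126  0.067 ]] edges [[ 0.4929 -0.0403  0.067 ]
 [ 0.4897 -0.1858  0.067 ]
 [ 0.5649 -0.1162  0.067 ]
 [ 0.418  -0.1075  0.067 ]]
bowl scene [[ 0.4838 -0.1195  0.067 ]]
nuts [[0.4701 0.2841 0.0135]
 [0.4365 0.2486 0.0135]] saucer [[0.4437 0.2731 0.01  ]]
shift(tool) [-0.4447 -0.4019  0.0142] turn [-1.000e-03  1.000e-03  1.222e+00] j [-1.32  0.43  0.02  1.57 -0.01  1.13 -0.08]
t 0.2 pos [0.2136 0.5871 0.2372] F [ 1.4 -0.3  0.7] w 0.0917 gf 0.0
x [-0.94   0.342 -0.   ] y [ 0.342  0.94  -0.001] z [-0.    -0.001 -1.   ]
[[0.6169 0.269  0.1115]] [[0.4658 0.2827 0.0135]
 [0.4325 0.2474 0.0135]]
```

```bash
python3 -m pendant '[-0.0445,-0.0402,0,0,0,0,0.06,-0.0445,-0.0402,0,0,0,0,0.06,-0.0445,-0.0402,0,0,0,0,0.06,-0.0445,-0.0402,0,0,0,0,0.06,-0.0445,-0.0402,0,0,0,0,0.06,-0.0445,-0.0402,0,0,0,0,0.06,-0.0445,-0.0402,0,0,0,0,0.06,-0.0445,-0.0402,0,0,0,0,0.06,-0.0445,-0.0402,0,0,0,0,0.06,-0.0445,-0.0402,0,0,0,0,0.06]'
python3 - <<'E'
from h import *
st();go([.494,.0573,.15],np.pi/2)
E
```

```text
clock: 1.45
position: [0.4951, 0.0557, 0.2379]
ee_rot: [0.545, 3.094, 0.001]
force: [1.6, 0.9, -0.4]
width: 0.655
gripper_force: 0.0
t 1.45 pos [0.4951 0.0557 0.2379] F [ 1.6  0.9 -0.4] w 0.0602 gf 0.0
x [-0.94   0.341 -0.   ] y [0.341 0.94  0.001] z [ 0.001  0.    -1.   ]
shift(tool) [0.0016 0.0011 0.0879] turn [ 0.     0.001 -0.349] j [-0.49  0.23  0.33  1.9  -0.08  1.03  1.1 ]
```

```bash
python3 -m pendant '[0.0016,0.001,0,0,0,-0.175,0.05,0,0,0.03,0,0,-0.174,0.05,0,0,0.03,0,0,0,0.05,0,0,0.03,0,0,0,0.05,0,0,0.03,0,0,0,0.05,0,0,0.03,0,0,0,0.05,0,0,0.024,0,0,0,0.05,0,0,0,0,0,0,0,0,0,0,0,0,0,0,0,0,0,0,0,0,0]' 15
python3 - <<'E'
from h import *
st();print(observe()["joints"].round(2),observe()["ft_torque"].round(3))
E
```

```text
clock: 2.7
position: [0.494, 0.0591, 0.0648]
ee_rot: [-0.0, 3.14, 0.001]
force: [0.6, -0.2, 0.2]
width: 0.267
gripper_force: 0.0
t 2.7 pos [0.494  0.0591 0.0648] F [ 0.6 -0.2  0.2] w 0.0245 gf 0.0
x [-1.    -0.    -0.002] y [-0.     1.     0.001] z [ 0.002  0.001 -1.   ]
[-0.39  0.46  0.21  2.08 -0.16  0.61  1.51] [-0.009 -0.003  0.037]
```

```bash
python3 -m pendant '[0,-0.0015,0,0,0,0,0,0,0,0,0,0,0,0,0,0,0,0,0,0,0,0,0,0,0,0,-0.15,0,0,0,0,0,0,-0.15,0]' 15
python3 - <<'E'
from h import *
st();print(observe()["joints"].round(2),observe()["ft_torque"].round(3))
E
```

```text
clock: 3.32
position: [0.4936, 0.0581, 0.0644]
ee_rot: [-0.478, 3.104, 0.001]
force: [-1.5, 2.5, 5.4]
width: 0.116
gripper_force: 15.0
t 3.33 pos [0.4936 0.0581 0.0644] F [-1.5  2.5  5.4] w 0.0106 gf 14.996744245290756
x [-0.954 -0.301 -0.001] y [-0.301  0.954  0.   ] z [ 0.001  0.001 -1.   ]
[-0.32  0.46  0.13  2.07 -0.1   0.61  1.75] [ 0.573  0.396 -0.08 ]
```

```bash
python3 -m pendant '[0,0,0,0,0,-0.15,0,0,0,0,0,0,-0.15,0,0,0,0,0,0,-0.15,0,0,0,0,0,0,-0.15,0,0,0,0,0,0,-0.15,0,0,0,0,0,0,0,0]' 15
python3 - <<'E'
from h import *
st();print(observe()["joints"].round(2),observe()["ft_torque"].round(3));crop("top",315,200,130,160,3.75,"c.png")
E
```

```text
clock: 4.08
position: [0.4932, 0.0586, 0.0644]
ee_rot: [-1.578, 2.715, 0.002]
force: [-3.8, 3.9, 8.4]
width: 0.12
gripper_force: 15.0
t 4.08 pos [0.4932 0.0586 0.0644] F [-3.8  3.9  8.4] w 0.011 gf 14.999263733625412
x [-0.495 -0.869 -0.001] y [-0.869  0.495  0.   ] z [ 0.     0.001 -1.   ]
[-0.16  0.46 -0.08  2.06  0.06  0.62  2.34] [1.005 0.781 0.033]
```

```bash
python3 -m pendant '[0,0,0,0,0,0,0.05,0,0,0,0,0,0,0.05,0,0,-0.04,0,0,0,0.05,0,0,0,0,0,0.185,0.05,0,0,0,0,0,0.185,0.05,0,0,0,0,0,0.185,0.05,0,0,0,0,0,0.185,0.05,0,0,0,0,0,0.185,0.05,0,0,0,0,0,0.185,0.05,0,0,0,0,0,0.185,0.05]' 15 >/dev/null;  python3 -m pendant '[0,0,0,0,0,0.185,0.05,0,0,0,0,0,0.185,0.05,0,0,0,0,0,0.185,0.05,0,0,0,0,0,0.185,0.05,0,0,0,0,0,0.185,0.05,0,0,0,0,0,0.185,0.05,0,0,0,0,0,0.185,0.05,0,0,0,0,0,0.185,0.05,0,0,0,0,0,0.185,0.05]' >/dev/null
python3 - <<'E'
from h import *
st();print(observe()["joints"].round(2));go([.4938,.0585,.064],np.arctan2(.495,-.869))
E
```

```text
t 6.5 pos [0.4932 0.0573 0.1037] F [ 0.7  0.7 -0.3] w 0.05 gf 0.0
x [ 0.339  0.941 -0.   ] y [ 0.941 -0.339  0.   ] z [-0. -0. -1.]
[-0.75  0.47  0.71  2.08 -0.44  0.75 -0.1 ]
shift(tool) [0.0014 0.0002 0.0397] turn [0.    0.    0.172] j [-0.75  0.47  0.71  2.08 -0.44  0.75 -0.1 ]
```

View pics/c.png

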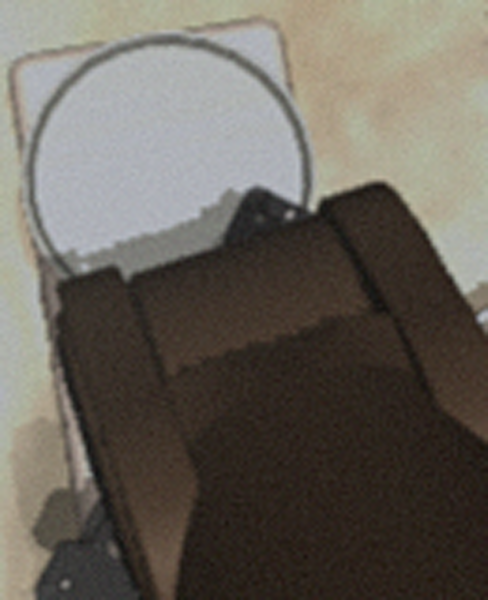

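The view only shows the wrist covering the dial. I'll regrasp and keep turning.

```bash
python3 -m pendant '[0.0014,0,0,0,0,0.172,0.05,0,0,0.04,0,0,0,0.05,0,0,0,0,0,0,0,0,0,0,0,0,0,0,0,0,0,0,0,0,0,0,0,0,0,0,-0.15,0,0,0,0,0,0,-0.15,0,0,0,0,0,0,-0.15,0,0,0,0,0,0,-0.15,0,0,0,0,0,0,-0.15,0]' 15
python3 - <<'E'
from h import *
st();print(observe()["joints"].round(2),observe()["ft_torque"].round(3))
E
```

```text
clock: 7.75
position: [0.4925, 0.059, 0.0644]
ee_rot: [-1.933, -2.474, 0.001]
force: [-5.7, 1.7, 2.0]
width: 0.119
gripper_force: 14.9
t 7.75 pos [0.4925 0.059  0.0644] F [-5.7  1.7  2. ] w 0.0109 gf 14.949324578046799
x [-0.242  0.97   0.001] y [ 0.97   0.242 -0.002] z [-0.002  0.001 -1.   ]
[-0.58  0.49  0.48  2.1  -0.37  0.64  0.4 ] [ 0.078  1.151 -0.008]
```

```bash
python3 -m pendant '[0,0,0,0,0,-0.15,0,0,0,0,0,0,-0.15,0,0,0,0,0,0,-0.15,0,0,0,0,0,0,-0.15,0,0,0,0,0,0,-0.15,0,0,0,0,0,0,-0.1,0]' 15
python3 - <<'E'
from h import *
st();print(observe()["joints"].round(2),observe()["ft_torque"].round(3))
E
```

```text
clock: 8.5
position: [0.4918, 0.0584, 0.0644]
ee_rot: [-0.743, -3.049, 0.001]
force: [-7.1, -0.9, 5.2]
width: 0.119
gripper_force: 15.0
t 8.5 pos [0.4918 0.0584 0.0644] F [-7.1 -0.9  5.2] w 0.011 gf 14.969572573900223
x [-0.888  0.46   0.003] y [ 0.46   0.888 -0.002] z [-0.003 -0.    -1.   ]
[-0.4   0.46  0.23  2.08 -0.18  0.62  1.05] [-0.054  1.62   0.018]
```

```bash
python3 -m pendant '[0.0015,0,0,0,0,-0.15,0,0,0,0,0,0,-0.15,0,0,0,0,0,0,-0.15,0,0,0,0,0,0,-0.15,0,0,0,0,0,0,-0.1,0,0,0,0,0,0,0,0]' 15
python3 - <<'E'
from h import *
st();print(observe()["joints"].round(2),observe()["ft_torque"].round(3))
E
```

```text
clock: 9.25
position: [0.4919, 0.0578, 0.0643]
ee_rot: [0.338, -3.123, 0.002]
force: [-3.9, -5.8, 5.1]
width: 0.13
gripper_force: 15.4
t 9.25 pos [0.4919 0.0578 0.0643] F [-3.9 -5.8  5.1] w 0.0119 gf 15.404929392971098
x [-0.977 -0.214  0.001] y [-0.214  0.977 -0.001] z [-0.001 -0.001 -1.   ]
[-0.26  0.46  0.04  2.07 -0.03  0.62  1.59] [-1.057  0.869 -0.342]
```

```bash
python3 -m pendant '[0,0,0,0,0,-0.06,0,0,0,0,0,0,0,0]' 25
python3 - <<'E'
from h import *
st();print(observe()["ft_torque"].round(3))
E
python3 -m pendant '[0,0,0,0,0,0,0.05,0,0,0,0,0,0,0.05,0,0,-0.04,0,0,0,0.05,0,0,-0.06,0,0,0,0.05,0.05,0,-0.05,0,0,0,0.09,0.05,0,0,0,0,0,0.09,0.04,-0.04,0,0,0,0,0.09,0,-0.05,0,0,0,0,0.09,0,0,0,0,0,0,0.09]'
python3 - <<'E'
from h import *
st();crop("top",315,200,213,160,3.75,"d.png")
E
```

```text
clock: 9.5
position: [0.492, 0.0579, 0.0644]
ee_rot: [0.429, -3.112, 0.002]
force: [-4.0, -3.8, 3.5]
width: 0.135
gripper_force: 27.2
t 9.5 pos [0.492  0.0579 0.0644] F [-4.  -3.8  3.5] w 0.0124 gf 27.179857101291418
x [-0.963 -0.27   0.001] y [-0.27   0.963 -0.001] z [-0.    -0.001 -1.   ]
[-0.998  0.808 -0.633]
clock: 10.62
position: [0.3888, -0.0667, 0.2087]
ee_rot: [-0.427, 3.11, -0.002]
force: [0.0, 0.7, 0.1]
width: 0.973
gripper_force: 0.0
t 10.62 pos [ 0.3888 -0.0667  0.2087] F [0.  0.7 0.1] w 0.0893 gf 0.0
x [-0.963 -0.269 -0.002] y [-0.269  0.963 -0.001] z [ 0.002 -0.001 -1.   ]
```

View pics/d.png

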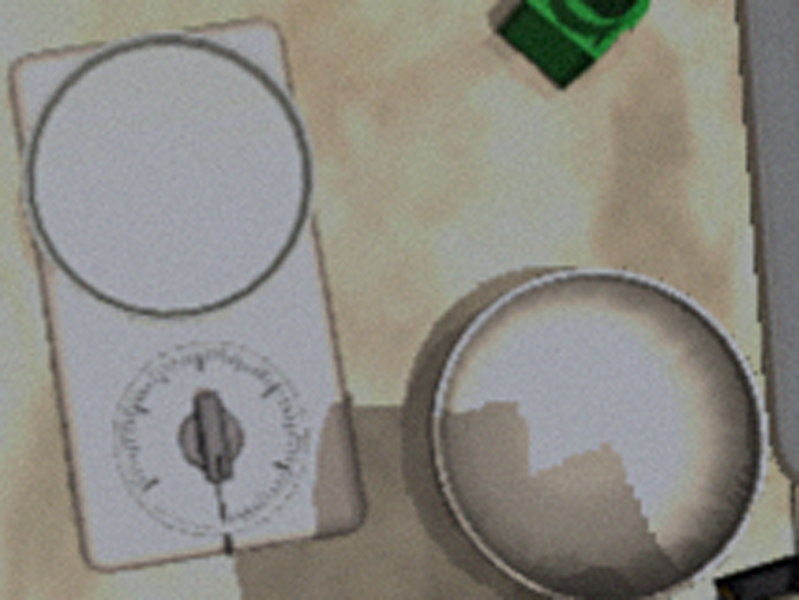

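The dial pointer now lines up with the index mark, so it is at zero. The bowl is unmoved with its centre at about (475,316). Next I grip the bowl at its -y rim.

Run:
```python
from h import *
go([.49,-.183,.13],np.pi/2)
```

```text
shift(tool) [-0.0656 -0.1412  0.0785] turn [-0.     0.001  0.275] j [-0.1   0.08  0.13  2.14 -0.01  0.92  1.89]
```

```bash
python3 -m pendant '[-0.0219,-0.047,0,0,0,0,0.05,-0.0219,-0.047,0,0,0,0,0.05,-0.0218,-0.0472,0,0,0,0,0.05,0,0,0.04,0,0,0.138,0.05,0,0,0.0385,0,0,0.137,0.05,0,0,0,0,0,0,0.05]'
python3 - <<'E'
from h import *
st();go([.49,-.183,.05],np.pi/2);crop("top",400,240,160,120,5,"e.png");crop("scene",300,300,160,120,5,"e2.png")
E
```

```text
clock: 11.42
position: [0.4885, -0.1796, 0.1272]
ee_rot: [0.008, -3.136, -0.003]
force: [-1.2, -0.3, 0.0]
width: 0.549
gripper_force: 0.0
t 11.43 pos [ 0.4885 -0.1796  0.1272] F [-1.2 -0.3  0. ] w 0.0504 gf 0.0
x [-1.    -0.005  0.005] y [-0.005  1.     0.002] z [-0.005  0.002 -1.   ]
shift(tool) [-0.0019 -0.0035  0.0772] turn [ 0.002 -0.005  0.005] j [ 0.05  0.4   0.27  1.97 -0.14  0.8   1.97]
```

View pics/e2.png

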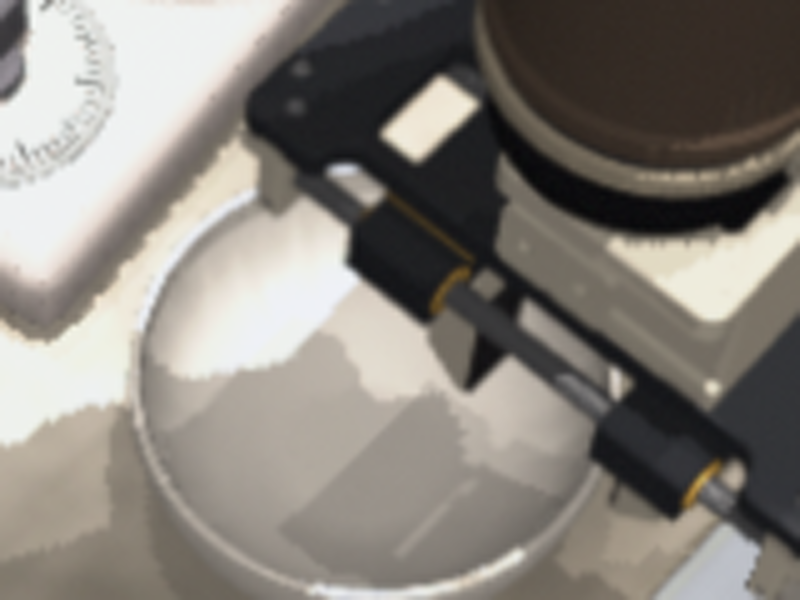

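One finger is inside the bowl and one outside, straddling the right-hand rim. Descending and gripping.

```bash
python3 -m pendant '[0,-0.0025,0.03,0,0,0,0.05,0,0,0.03,0,0,0,0.05,0,0,0.017,0,0,0,0.05,0,0,0,0,0,0,0,0,0,0,0,0,0,0,0,0,0,0,0,0,0,0,0,0,0,0,0,0]' 40
python3 - <<'E'
from h import *
st()
E
```

```text
clock: 12.4
position: [0.4906, -0.1837, 0.0535]
ee_rot: [-0.006, 3.14, 0.001]
force: [-2.2, 4.0, 15.0]
width: 0.19
gripper_force: 35.9
t 12.4 pos [ 0.4906 -0.1837  0.0535] F [-2.2  4.  15. ] w 0.0175 gf 35.91937783174217
x [-1.    -0.004 -0.001] y [-0.004  1.     0.001] z [ 0.001  0.001 -1.   ]
```

```bash
python3 -m pendant '[0,0,-0.02,0,0,0,0,0,0,-0.02,0,0,0,0,0,0,-0.02,0,0,0,0,0,0,-0.02,0,0,0,0,0,0,0,0,0,0,0,0,0,0,0,0,0,0]' 50
python3 - <<'E'
from h import *
st();crop("scene",280,240,200,150,4,"f.png")
E
```

```text
clock: 13.15
position: [0.4895, -0.184, 0.1318]
ee_rot: [0.005, -3.141, -0.0]
force: [-0.1, 0.5, -2.8]
width: 0.13
gripper_force: 48.2
t 13.15 pos [ 0.4895 -0.184   0.1318] F [-0.1  0.5 -2.8] w 0.0119 gf 48.17079719156027
x [-1.    -0.003  0.001] y [-0.003  1.     0.   ] z [-0.001  0.    -1.   ]
```

View pics/f.png

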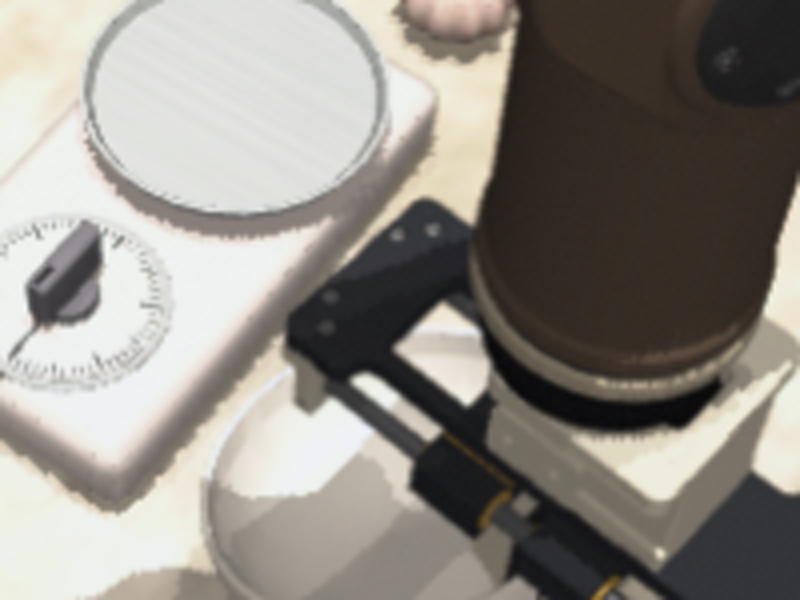

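The bowl is lifted and hangs with its far side a bit low. I'll raise it, carry it over and measure the tilt.

```bash
python3 -m pendant '[0,0,-0.03,0,0,0,0,0,0,-0.03,0,0,0,0,-0.0153,0.0234,-0.004,0,0,0,0,-0.0153,0.0234,-0.004,0,0,0,0,-0.0153,0.0234,-0.004,0,0,0,0,-0.0153,0.0234,-0.004,0,0,0,0,-0.0153,0.0234,-0.004,0,0,0,0,-0.0153,0.0234,-0.004,0,0,0,0,-0.0153,0.0234,0,0,0,0,0,-0.0153,0.0234,0,0,0,0,0]' 50; python3 -m pendant '[0,0,0,0,0,0,0,0,0,0,0,0,0,0,0,0,0,0,0,0,0]'
python3 - <<'E'
from h import *
st();crop("scene",240,130,240,180,3.3,"g.png");print(proj("scene",[[.612,.0735,.065]]))
E
```

```text
clock: 14.45
position: [0.6116, 0.0041, 0.2151]
ee_rot: [0.005, -3.14, 0.0]
force: [0.2, -0.8, -1.5]
width: 0.127
gripper_force: 48.4
clock: 14.82
position: [0.6112, 0.0022, 0.216]
ee_rot: [0.003, -3.141, 0.001]
force: [-0.1, -0.7, -2.4]
width: 0.129
gripper_force: 48.4
t 14.82 pos [0.6112 0.0022 0.216 ] F [-0.1 -0.7 -2.4] w 0.0119 gf 48.4265947714448
x [-1.    -0.002  0.001] y [-0.002  1.    -0.001] z [-0.001 -0.001 -1.   ]
[[339.156065   260.58706108]]
```

View pics/g.png

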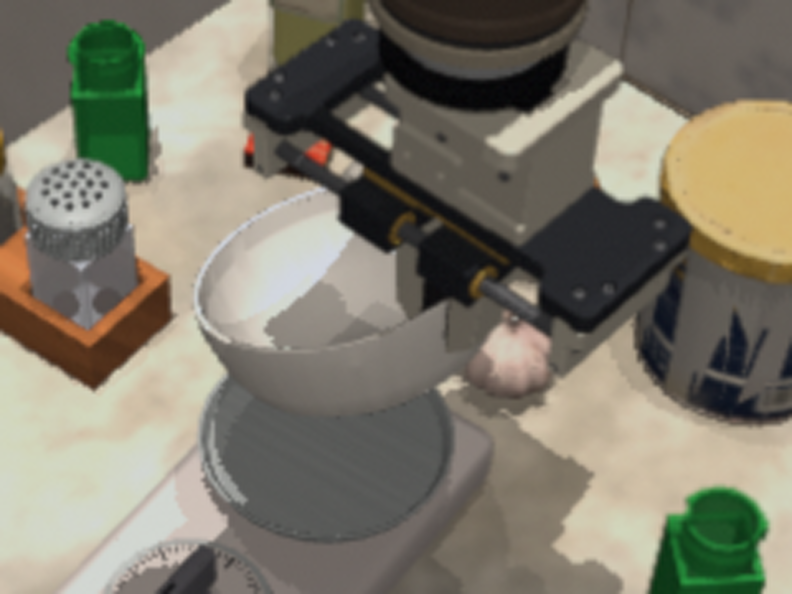

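Run:
```python
from h import *
from scipy.optimize import least_squares
P=np.array([(195,295),(222,335),(300,354),(390,338),(447,305),(330,185),(245,222),(208,260)])/3.3+[240,130]
th=np.linspace(0,2*np.pi,181)
circ=.075*np.c_[np.cos(th),np.sin(th),0*th]
def f(p):
    q=proj("scene",R.from_rotvec([p[3],p[4],0]).apply(circ)+p[:3])
    d=np.linalg.norm(P[:,None]-q[None],axis=2).min(1)
    c=R.from_rotvec([p[3],p[4],0]).apply([0,-.0725,0])+p[:3]
    return np.r_[d,(c[:2]-[.611,.002])*300]
for a in(-.5,-.1):
    s=least_squares(f,[.611,.07,.2,a,0]);print(s.x.round(3),s.cost)
```

```text
[ 0.614  0.067  0.199 -0.369  0.005] 2.5435262420980242Traceback (most recent call last):
  File "<stdin>", line 12, in <module>
    return func(*args, **kwargs)
    result = trf(vector_fun.fun, vector_fun.jac, x0, f0, J0, lb, ub, ftol, xtol,
                 gtol, max_nfev, x_scale, loss_function, tr_solver,
                 tr_options.copy(), verbose, callback=callback_wrapped)
    return trf_no_bounds(
        fun, jac, x0, f0, J0, ftol, xtol, gtol, max_nfev, x_scale,
        loss_function, tr_solver, tr_options, verbose, callback=callback)
    J = jac(x)
    self._update_jac()
    ~~~~~~~~~~~~~~~~^^
    self.J = self.jac_wrapped(xp_copy(self.x), f0=self.f)
             ~~~~~~~~~~~~~~~~^^^^^^^^^^^^^^^^^^^^^^^^^^^^
    J, dct = approx_derivative(
             ~~~~~~~~~~~~~~~~~^
        self.fun,
        ^^^^^^^^^
    ...<2 lines>...
        **self.finite_diff_options,
        ^^^^^^^^^^^^^^^^^^^^^^^^^^^
    )
    ^
    J, _nfev = _dense_difference(fun_wrapped, x0, f0, h,
               ~~~~~~~~~~~~~~~~~^^^^^^^^^^^^^^^^^^^^^^^^
                             use_one_sided, method,
                             ^^^^^^^^^^^^^^^^^^^^^^
                             mf)
                             ^^^
    df = [f_eval - f0 for f_eval in f_evals]
                                    ^^^^^^^
    f = np.atleast_1d(self.fun(x, *self.args, **self.kwargs))
                      ~~~~~~~~^^^^^^^^^^^^^^^^^^^^^^^^^^^^^^
    return np.atleast_1d(self.fun(x))
                         ~~~~~~~~^^^
    return self.f(x, *self.args, **self.kwargs)
           ~~~~~~^^^^^^^^^^^^^^^^^^^^^^^^^^^^^^
  File "<stdin>", line 7, in f
  File "h.py", line 10, in proj
    p=camera_params(n);Rm=R.from_rotvec(p["rotation"]).inv();
ValueError: time passes only in moves, steps and waits
```

```bash
python3 -m pendant '[0,0,0,-0.092,0,0,0,0,0,0,-0.092,0,0,0,0,0,0,-0.092,0,0,0,0,0,0,-0.092,0,0,0,0,0,0,0,0,0,0]'
python3 - <<'E'
from h import *
st();o=observe();r=R.from_rotvec(o["ee_rot"]).inv();print("down/m",r.apply([0,0,-1]).round(3),"shift to z.13",r.apply(np.array([.609,.0065,.130])-o["position"]).round(4))
crop("scene",240,130,240,180,3.3,"g2.png")
E
```

```text
clock: 15.5
position: [0.6114, -0.0001, 0.2157]
ee_rot: [-0.004, -3.088, -0.572]
force: [0.4, -0.3, -2.1]
width: 0.131
gripper_force: 48.5
t 15.5 pos [ 6.114e-01 -1.000e-04  2.157e-01] F [ 0.4 -0.3 -2.1] w 0.012 gf 48.53135095909238
x [-1.     0.002  0.001] y [0.002 0.934 0.358] z [-0.     0.358 -0.934]
down/m [-0.001 -0.358  0.934] shift to z.13 [ 0.0023 -0.0245  0.0824]
```

View pics/g2.png

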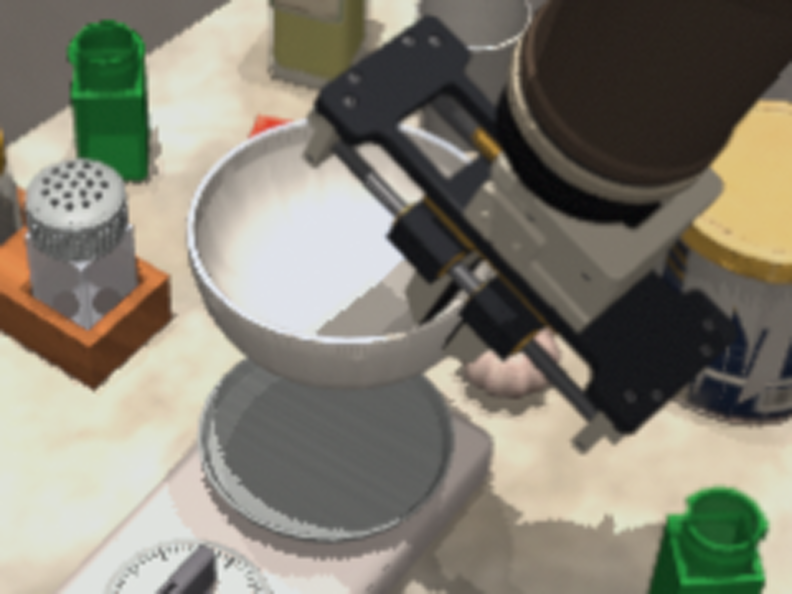

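The bowl is now about level above the tray. Lowering.

```bash
python3 -m pendant '[0.0006,-0.0062,0.0206,0,0,0,0,0.0006,-0.0062,0.0206,0,0,0,0,0.0006,-0.0061,0.0206,0,0,0,0,0.0005,-0.006,0.0206,0,0,0,0,0,0,0,0,0,0,0,0,0,0,0,0,0,0]'; python3 -m pendant '[0,-0.001,0.003,0,0,0,0,0,-0.001,0.003,0,0,0,0,0,-0.001,0.003,0,0,0,0,0,0,0,0,0,0,0]'
```

```text
clock: 16.3
position: [0.61, 0.0108, 0.1317]
ee_rot: [-0.007, 3.088, 0.574]
force: [0.5, 0.2, -2.3]
width: 0.13
gripper_force: 48.6
clock: 16.8
position: [0.6092, 0.0106, 0.121]
ee_rot: [0.005, -3.087, -0.575]
force: [-0.3, 0.2, -4.0]
width: 0.125
gripper_force: 48.6
```

```bash
python3 -m pendant '[0,-0.004,-0.0014,0,0,0,0,0,-0.001,0.003,0,0,0,0,0,-0.001,0.003,0,0,0,0,0,0,0,0,0,0,0,0,0,0,0,0,0,0]'
```

```text
clock: 17.42
position: [0.6095, 0.0067, 0.1149]
ee_rot: [0.005, -3.088, -0.575]
force: [-0.2, -0.7, -0.5]
width: 0.128
gripper_force: 48.6
```

```bash
python3 -m pendant '[0,-0.001,0.0028,0,0,0,0,0,0,0,0,0,0,0,0,0,0,0,0,0,0.03,0,0,0,0,0,0,0.035,0,0,-0.03,0,0,0,0.04,0,0,-0.04,0,0,0,0.04,0,0,-0.04,0,0,0,0.04]';  python3 -m pendant '[0,-0.05,-0.03,0.15,0,0,0.06,0,-0.05,-0.03,0.15,0,0,0.06,0,-0.05,0,0.07,0,0,0.06]'
python3 - <<'E'
from h import *
st();im=get_image("top")[190:350,300:500,::-1];im2=get_image("scene")[180:340,240:440,::-1]
cv2.imwrite("pics/k.png",cv2.resize(np.hstack([im,im2]),None,fx=2,fy=2,interpolation=cv2.INTER_CUBIC))
E
```

```text
clock: 18.3
position: [0.6093, -0.0329, 0.2154]
ee_rot: [0.005, -3.087, -0.575]
force: [0.7, -0.6, 0.0]
width: 0.436
gripper_force: 0.0
clock: 18.68
position: [0.6117, -0.1955, 0.2421]
ee_rot: [-0.01, 3.137, -0.008]
force: [-0.1, -0.1, -1.3]
width: 0.65
gripper_force: 0.0
t 18.68 pos [ 0.6117 -0.1955  0.2421] F [-0.1 -0.1 -1.3] w 0.0597 gf 0.0
x [-1.    -0.006 -0.004] y [-0.006  1.    -0.005] z [ 0.004 -0.005 -1.   ]
```

View pics/k.png

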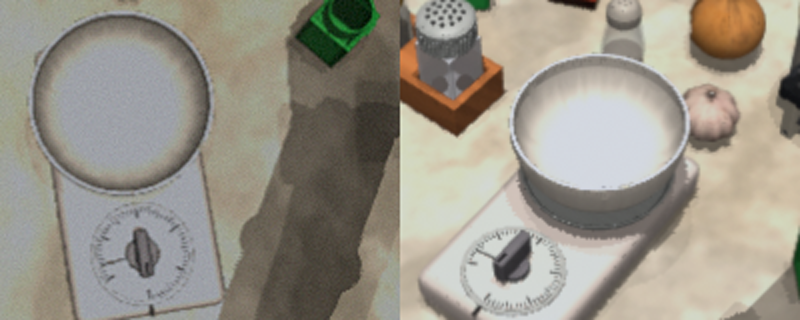

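Run:
```python
from h import *
print("bowl",px("top",[(361.2,241.2)],.124))
go([.613,.2635,.20],np.pi/2)
```

```text
bowl [[0.6127 0.0727 0.124 ]]
shift(tool) [-0.0034  0.4636  0.0369] turn [-0.007  0.    -0.001] j [ 0.04  0.46  0.28  1.55 -0.13  1.15  1.92]
```

```bash
python3 -m pendant '[0,0.0515,0,0,0,0,0.07,0,0.0515,0,0,0,0,0.07,0,0.0515,0,0,0,0,0.07,0,0.0515,0,0,0,0,0.07,0,0.0515,0,0,0,0,0.07,0,0.0515,0,0,0,0,0.07,0,0.0515,0,0,0,0,0.07,0,0.0515,0,0,0,0,0.07,-0.0034,0.0515,0,0,0,0,0.07]' >/dev/null; python3 -m pendant '[0,0,0,0,0,0.185,0.07,0,0,0,0,0,0.185,0.07,0,0,0,0,0,0.185,0.07,0,0,0,0,0,0.185,0.07,0,0,0,0,0,0.185,0.07,0,0,0,0,0,0.185,0.07,0,0,0,0,0,0.185,0.07,0,0,0,0,0,0.185,0.07,0,0,0,0,0,0.185,0.07,0,0,0,0,0,0.185,0.07]'
python3 - <<'E'
from h import *
o=observe();y=R.from_rotvec(o["ee_rot"]).as_matrix()[:,1];st()
go([.613,.2635,.14],np.arctan2(y[1],y[0]))
E
```

```text
clock: 21.15
position: [0.6113, 0.2689, 0.2382]
ee_rot: [-2.511, -1.888, 0.003]
force: [-0.2, 0.2, -0.2]
width: 0.761
gripper_force: 0.0
t 21.15 pos [0.6113 0.2689 0.2382] F [-0.2  0.2 -0.2] w 0.0699 gf 0.0
x [ 0.278  0.961 -0.001] y [ 0.961 -0.278 -0.001] z [-0.001 -0.001 -1.   ]
shift(tool) [-0.0046  0.0033  0.0982] turn [-0.001  0.001  0.   ] j [-0.89  0.56  0.64  1.49 -0.34  1.21 -0.48]
```

```bash
python3 -m pendant '[-0.0046,0.0033,0.04,0,0,0,0.07,0,0,0.04,0,0,0,0.07,0,0,0.035,0,0,0,0.07,0,0,0.02,0,0,0,0.07,0,0,0,0,0,0,0.05,0,0,0,0,0,0,0.05,0,0,0,0,0,0,0.05]' 12
python3 - <<'E'
from h import *
st();go([.613,.2635,.103],-.28);print(observe()["ft_torque"])
E
```

```text
clock: 22.02
position: [0.6147, 0.2628, 0.1051]
ee_rot: [2.505, 1.894, 0.002]
force: [0.1, 0.5, -0.6]
width: 0.595
gripper_force: 12.0
t 22.02 pos [0.6147 0.2628 0.1051] F [ 0.1  0.5 -0.6] w 0.0546 gf 11.990553293374315
x [ 0.273  0.962 -0.   ] y [ 0.962 -0.273  0.002] z [ 0.002 -0.001 -1.   ]
shift(tool) [ 0.0002 -0.0018  0.0021] turn [0.002 0.    0.004] j [-0.84  0.68  0.57  1.63 -0.43  0.95 -0.39]
[-0.01032413  0.16487985  0.03518927]
```

```bash
python3 -m pendant '[0,0,0,0,0,-0.12,0.05,0,0,0,0,0,-0.15,0.05,0,0,0,0,0,-0.15,0.05,0,0,0,0,0,-0.15,0.05,0,0,0,0,0,-0.15,0.05,0,0,0,0,0,-0.15,0.05,0,0,0,0,0,-0.15,0.05,0,0,0,0,0,-0.15,0.05,0,0,0,0,0,-0.15,0.05]' 20
python3 - <<'E'
from h import *
st();print(observe()["ft_torque"],observe()["joints"].round(2))
E
python3 -m pendant '[0,0,0,0,0,-0.15,0.05,0,0,0,0,0,-0.15,0.05,0,0,0,0,0,-0.15,0.05,0,0,0,0,0,-0.15,0.05,0,0,0,0,0,-0.15,0.05,0,0,0,0,0,-0.15,0.05,0,0,0,0,0,-0.05,0.05]'
python3 - <<'E'
from h import *
st();print(observe()["ft_torque"],observe()["joints"].round(2))
E
```

```text
clock: 23.15
position: [0.6146, 0.2626, 0.1048]
ee_rot: [0.811, 3.033, -0.001]
force: [0.2, 1.2, -0.3]
width: 0.594
gripper_force: 20.0
t 23.15 pos [0.6146 0.2626 0.1048] F [ 0.2  1.2 -0.3] w 0.0545 gf 19.97824764004804
x [-0.867  0.499 -0.002] y [ 0.499  0.867 -0.   ] z [ 0.002 -0.001 -1.   ]
[ 0.08522604  0.02359724 -0.02906209] [-0.62  0.63  0.21  1.61 -0.16  0.91  0.7 ]
clock: 24.02
position: [0.6146, 0.2634, 0.1053]
ee_rot: [-0.664, 3.068, -0.001]
force: [-1.0, 2.2, 2.8]
width: 0.594
gripper_force: 20.0
t 24.02 pos [0.6146 0.2634 0.1053] F [-1.   2.2  2.8] w 0.0545 gf 19.988612152937577
x [-0.911 -0.413 -0.002] y [-0.413  0.911 -0.001] z [ 0.002 -0.    -1.   ]
[ 0.57487692  0.26051148 -0.09038746] [-0.46  0.63 -0.04  1.6   0.03  0.92  1.49]
```

```bash
python3 -m pendant '[0,0,0,0,0,-0.1,0.05,0,0,0,0,0,-0.06,0.05,0,0,0,0,0,0,0.05]'
python3 - <<'E'
from h import *
st();print(observe()["ft_torque"],observe()["joints"].round(2))
E
python3 -m pendant '[0,0,-0.003,0,0,0,0.05,0,0,-0.005,0,0,0,0.05,0,0,0,0,0,0,0.05]'
```

```text
clock: 24.4
position: [0.6146, 0.2633, 0.1052]
ee_rot: [-0.902, 3.007, -0.001]
force: [-1.7, 2.4, 5.6]
width: 0.594
gripper_force: 20.0
t 24.4 pos [0.6146 0.2633 0.1052] F [-1.7  2.4  5.6] w 0.0546 gf 19.994573551201142
x [-0.835 -0.55  -0.002] y [-0.55   0.835 -0.001] z [ 0.002 -0.    -1.   ]
[ 0.63729959  0.4919806  -0.05563053] [-0.43  0.63 -0.08  1.59  0.06  0.92  1.62]
clock: 24.78
position: [0.6142, 0.2623, 0.1121]
ee_rot: [-0.902, 3.009, -0.003]
force: [0.2, 0.9, -0.6]
width: 0.593
gripper_force: 20.0
```

```bash
python3 -m pendant '[0,0,-0.015,0,0,0,0.05,0,0,-0.02,0,0,0,0.05,0,0,-0.03,0,0,0,0.05,0,0,-0.03,0,0,0,0.05,0,0,0,0,0,0,0.05]'
python3 - <<'E'
from h import *
st();go([.40,.15,.21],np.arctan2(.835,-.55))
crop("scene",200,60,160,200,3,"m.png")
E
```

```text
clock: 25.4
position: [0.6154, 0.2633, 0.2103]
ee_rot: [-0.901, 3.004, -0.002]
force: [-0.0, 0.1, -0.9]
width: 0.591
gripper_force: 20.0
t 25.4 pos [0.6154 0.2633 0.2103] F [-0.   0.1 -0.9] w 0.0543 gf 19.980652741113545
x [-0.835 -0.55  -0.004] y [-0.55   0.835 -0.002] z [ 0.005  0.    -1.   ]
shift(tool) [ 0.2422  0.024  -0.0008] turn [-0.002  0.004  0.   ] j [-0.43  0.53 -0.08  1.49  0.05  1.12  1.63]
```

View pics/m.png

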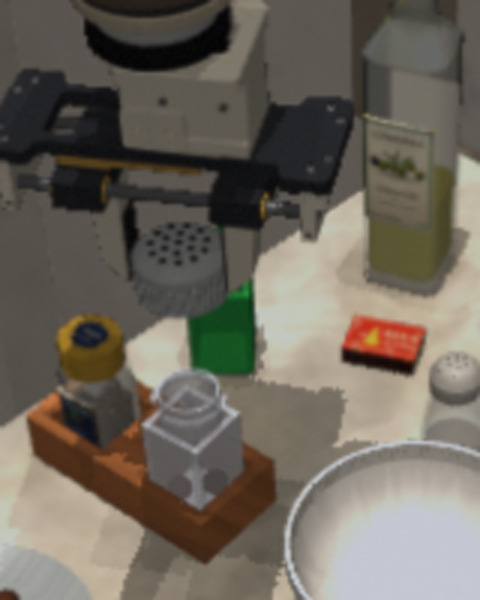

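The cap is off and held. The open shaker stands in its pocket with at least two dark nuts visible inside. Next I lay the cap at about (0.37,0.17).

```bash
python3 -m pendant '[0.0512,0.0115,0,0,0,0,0.05,0.0512,0.0115,0,0,0,0,0.05,0.0512,0.0115,0,0,0,0,0.05,0.0512,0.0115,0,0,0,0,0.05,0.0512,0.0115,0,0,0,0,0.05,0,0,0.04,0,0,0,0.05,0,0,0.04,0,0,0,0.05,0,0,0.04,0,0,0,0.05,0,0,0.04,0,0,0,0.05,0,0,0,0,0,0,0.05]'; python3 -m pendant '[0,0,0.012,0,0,0,0.05,0,0,0.008,0,0,0,0.05,0,0,0.005,0,0,0,0.05,0,0,0,0,0,0,0.05]'
```

```text
clock: 26.7
position: [0.3662, 0.168, 0.0447]
ee_rot: [0.901, -3.002, 0.006]
force: [-1.1, -1.2, -0.6]
width: 0.595
gripper_force: 20.0
clock: 27.2
position: [0.3686, 0.1693, 0.0219]
ee_rot: [0.903, -3.009, 0.003]
force: [-0.9, 1.0, -0.8]
width: 0.59
gripper_force: 20.0
```

```bash
python3 -m pendant '[0,0,0.001,0,0,0,0.06,0,0,0,0,0,0,0.075,0,0,0,0,0,0,0.08,0,0,-0.05,0,0,0,0.08,0,0,-0.0625,0,0,0,0.08,0,0,-0.0625,0,0,0,0.08,0,0,-0.0625,0,0,0,0.06]' >/dev/null
python3 - <<'E'
from h import *
st();r=R.from_rotvec(observe()["ee_rot"]);y=np.array([np.cos(.096),np.sin(.096),0]);z=np.array([0,0,-1.]);print((r.inv()*R.from_matrix(np.c_[np.cross(y,z),y,z])).as_rotvec())
# cap blob near its place
a=get_image("top");u=proj("top",[[.3695,.17,.03]])[0];print(u);p=a[int(u[1])-16:int(u[1])+16:4,int(u[0])-16:int(u[0])+16:4].mean(2);print(p.astype(int))
E
```

```text
t 28.07 pos [0.3681 0.1696 0.2607] F [ 2.1  1.2 -0.4] w 0.0741 gf 0.0
x [-0.835 -0.551  0.   ] y [-0.551  0.835 -0.002] z [ 0.001 -0.002 -1.   ]
[-1.41380878e-03  1.44339690e-03  2.05795361e+00]
[306.45773227 392.0270098 ]
[[ 94 100  81  24  25  21  26  30]
 [ 88  71 115 114  38  20  27  23]
 [100 111 111  95  93  65  43  28]
 [107 100  94  95  94  69  44  27]
 [ 78  96  98 103  99  91  48  43]
 [ 44  71  96  96  94  97  93  41]
 [ 23  22  34  76  97  99  95  64]
 [ 22  22  19  32  18 101  93  96]]
```

```bash
python3 -m pendant '[0,0,0,0,0,0.187,0.06,0,0,0,0,0,0.187,0.06,0,0,0,0,0,0.187,0.06,0,0,0,0,0,0.187,0.06,0,0,0,0,0,0.187,0.06,0,0,0,0,0,0.187,0.06,0,0,0,0,0,0.187,0.06,0,0,0,0,0,0.187,0.06,0,0,0,0,0,0.187,0.06,0,0,0,0,0,0.187,0.06]'>/dev/null; python3 -m pendant '[0,0,-0.02,0,0,0.187,0.06,0,0.05,-0.02,0,0,0,0.06,0,0.05,-0.02,0,0,0,0.06,0,0.05,-0.01,0,0,0,0.06,0,0.05,0,0,0,0,0.06,0,0.044,0,0,0,0,0.06]'
python3 - <<'E'
from h import *
st();go([.612,.15,.33],.096)
E
```

```text
clock: 30.12
position: [0.613, 0.1936, 0.328]
ee_rot: [2.11, 2.325, -0.003]
force: [0.1, 0.6, -0.0]
width: 0.653
gripper_force: 0.0
t 30.12 pos [0.613  0.1936 0.328 ] F [ 0.1  0.6 -0. ] w 0.06 gf 0.0
x [-0.097  0.995 -0.002] y [ 0.995  0.097 -0.   ] z [-0.    -0.002 -1.   ]
shift(tool) [-0.0433 -0.0052 -0.0019] turn [-0.     0.002  0.001] j [-0.42  0.41  0.04  1.38 -0.01  1.35 -0.28]
```

```bash
python3 -m pendant '[0,0,0,0,0.178,0,0.06,0,0,0,0,0.178,0,0.06,0,0,0,0,0.178,0,0.06,0,0,0,0,0.178,0,0.06,0,0,0,0,0.178,0,0.06,0,0,0,0,0.178,0,0.06,0,0,0,0,0.178,0,0.06,0,0,0,0,0.178,0,0.06,0,0,0,0,0.178,0,0.06]'
python3 - <<'E'
from h import *
st();print(observe()["joints"].round(2))
E
```

```text
clock: 31.25
position: [0.6121, 0.1922, 0.328]
ee_rot: [-1.116, -1.226, -1.155]
force: [-0.2, 1.3, -0.6]
width: 0.655
gripper_force: 0.0
t 31.25 pos [0.6121 0.1922 0.328 ] F [-0.2  1.3 -0.6] w 0.0601 gf 0.0
x [ 0.003 -0.034  0.999] y [0.996 0.094 0.   ] z [-0.094  0.995  0.034]
[ 0.41  0.85 -0.37  1.65 -1.23  1.54  0.85]
```

```bash
python3 -m pendant '[-0.03,0,-0.03,0,0,0,0.06,-0.03,0,-0.03,0,0,0,0.06,-0.03,0,-0.02,0,0,0,0.06,0,0,0,0,0,0,0.06]'
python3 - <<'E'
from h import *
st();print(observe()["joints"].round(2))
E
```

```text
clock: 31.75
position: [0.619, 0.1148, 0.2331]
ee_rot: [-1.122, -1.227, -1.149]
force: [-0.4, 0.4, 0.1]
width: 0.653
gripper_force: 0.0
t 31.75 pos [0.619  0.1148 0.2331] F [-0.4  0.4  0.1] w 0.06 gf 0.0
x [ 0.007 -0.028  1.   ] y [ 0.996  0.094 -0.005] z [-0.094  0.995  0.029]
[ 0.47  1.01 -0.31  1.57 -1.12  1.61  0.93]
```

```bash
python3 -m pendant '[0.035,0,0.03,0,0,0,0.06,0.035,0,0.03,0,0,0,0.06,0.03,0,0.04,0,0,0,0.06,0,0,0.04,0,0,0,0.06,0,0,0,0,-0.178,0,0.06,0,0,0,0,-0.178,0,0.06,0,0,0,0,-0.178,0,0.06,0,0,0,0,-0.178,0,0.06,0,0,0,0,-0.178,0,0.06,0,0,0,0,-0.178,0,0.06]'>/dev/null; python3 -m pendant '[0,0,0,0,-0.178,0,0.06,0,0,0,0,-0.178,0,0.06,0,0,0,0,-0.178,0,0.06,0,0,0,0,-0.178,0,0.06,0,0,0,0,-0.17,0,0.06,0,0,0,0,0,0,0.06]'
cat >> h.py <<'E'
def gt(pos,yaw,tilt):
    """tool y at yaw, tool tilted by `tilt` about its y from straight down"""
    o=observe(); r=R.from_rotvec(o["ee_rot"]);y=np.array([np.cos(yaw),np.sin(yaw),0]);z=np.array([0,0,-1.])
    t=R.from_matrix(np.c_[np.cross(y,z),y,z])*R.from_rotvec([0,tilt,0])
    print("shift(tool)",r.inv().apply(np.array(pos)-o["position"]).round(4),"turn",(r.inv()*t).as_rotvec().round(3),"down",r.inv().apply([0,0,-1]).round(3),"j",o["joints"].round(2))
E
python3 - <<'E'
from h import *
st();gt([.6148,.263,.079],.096,-.35)
# rack yaw / shaker check: shaker-mouth seen in both cams
for n in("top","scene"):
    im=get_image(n);cv2.imwrite(f"pics/n_{n}.png",im[:,:,::-1]);print(n,proj(n,[[.6148,.263,.108]]))
E
```

```text
clock: 33.75
position: [0.6023, 0.2594, 0.3387]
ee_rot: [1.915, 2.132, -0.34]
force: [-0.3, 0.0, 0.6]
width: 0.656
gripper_force: 0.0
t 33.75 pos [0.6023 0.2594 0.3387] F [-0.3  0.   0.6] w 0.0602 gf 0.0
x [-0.101  0.935 -0.341] y [ 0.994  0.106 -0.003] z [ 0.033 -0.339 -0.94 ]
shift(tool) [0.0907 0.0137 0.2433] turn [ 0.    -0.002  0.011] down [0.341 0.003 0.94 ] j [-0.69  0.53  0.07  1.23  0.26  1.57 -0.54]
top [[244.69448521 244.15755114]]
scene [[264.51219435 188.55372418]]
```

```bash
python3 -m pendant '[0.0173,0.0034,0.046,0,0,0.011,0.06,0.0173,0.0034,0.046,0,0,0,0.06,0.0173,0.0034,0.046,0,0,0,0.06,0.0173,0.0034,0.046,0,0,0,0.06,0,0,0,0,0,0,0.06]'
python3 - <<'E'
from h import *
st();gt([.6148,.262,.077],.096,-.35)
E
```

```text
clock: 34.48
position: [0.6181, 0.2532, 0.1413]
ee_rot: [1.939, 2.108, -0.346]
force: [0.3, -0.1, 0.5]
width: 0.651
gripper_force: 0.0
t 34.48 pos [0.6181 0.2532 0.1413] F [ 0.3 -0.1  0.5] w 0.0598 gf 0.0
x [-0.078  0.936 -0.344] y [ 0.997  0.083 -0.001] z [ 0.027 -0.343 -0.939]
shift(tool) [ 0.0306 -0.0025  0.0573] turn [-0.006  0.001 -0.012] down [0.344 0.001 0.939] j [-0.67  0.68  0.06  1.45  0.28  1.21 -0.66]
```

```bash
python3 -m pendant '[0.0085,-0.0025,-0.002,0,0,-0.012,0.06,0.0074,0,0.02,0,0,0,0.06,0.0074,0,0.02,0,0,0,0.06,0.0074,0,0.02,0,0,0,0.06,0,0,0,0,0,0,0.06]'
python3 - <<'E'
from h import *
st();gt([.6148,.262,.077],.096,-.35)
E
python3 -m pendant '[0,0,0,0,0,0,0.04,0,0,0,0,0,0,0.03,0,0,0,0,0,0,0.03,0,0,0,0,0,0,0.03]' 25
```

```text
clock: 35.1
position: [0.6149, 0.2639, 0.0759]
ee_rot: [1.922, 2.122, -0.347]
force: [0.3, 0.1, 0.1]
width: 0.652
gripper_force: 0.0
t 35.1 pos [0.6149 0.2639 0.0759] F [0.3 0.1 0.1] w 0.0599 gf 0.0
x [-0.093  0.934 -0.345] y [ 0.995  0.098 -0.004] z [ 0.03  -0.344 -0.939]
shift(tool) [-0.0021 -0.0003 -0.0003] turn [-0.003  0.002  0.003] down [0.345 0.004 0.939] j [-0.68  0.75  0.06  1.49  0.29  1.1  -0.69]
clock: 35.6
position: [0.6164, 0.265, 0.0789]
ee_rot: [1.923, 2.121, -0.339]
force: [-0.1, -0.2, 0.6]
width: 0.499
gripper_force: 24.8
```

```bash
python3 -m pendant '[-0.0035,0,-0.0094,0,0,0,0.03,-0.0069,0,-0.0188,0,0,0,0.03,-0.0069,0,-0.0188,0,0,0,0.03,-0.0069,0,-0.0188,0,0,0,0.03,-0.0104,0,-0.0282,0,0,0,0.03,-0.0138,0,-0.0376,0,0,0,0.03,-0.0138,0,-0.0376,0,0,0,0.03,0,0,0,0,0,0,0.03]' 35
python3 - <<'E'
from h import *
st();gt([.612,.14,.25],.096,-.35)
E
```

```text
clock: 36.6
position: [0.6179, 0.2651, 0.2637]
ee_rot: [1.924, 2.119, -0.33]
force: [0.1, 0.2, -1.8]
width: 0.496
gripper_force: 34.8
t 36.6 pos [0.6179 0.2651 0.2637] F [ 0.1  0.2 -1.8] w 0.0455 gf 34.76284963413491
x [-0.09   0.936 -0.34 ] y [0.995 0.097 0.006] z [ 0.039 -0.337 -0.941]
shift(tool) [-0.1119 -0.0181  0.0549] turn [ 0.006 -0.004 -0.001] down [ 0.34  -0.006  0.941] j [-0.68  0.59  0.06  1.31  0.27  1.43 -0.59]
```

```bash
python3 -m pendant '[0,0,0,0,0.174,0,0.03,0,0,0,0,0.174,0,0.03,0,0,0,0,0.174,0,0.03,0,0,0,0,0.174,0,0.03,0,0,0,0,0.174,0,0.03,0,0,0,0,0.174,0,0.03,0,0,0,0,0.174,0,0.03,0,0,0,0,0,0,0.03]' 35
python3 - <<'E'
from h import *
st();gt([.614,.125,.20],.096,.87);print("bowl?");
E
```

```text
clock: 37.6
position: [0.6171, 0.2592, 0.2549]
ee_rot: [-1.618, -1.766, -0.74]
force: [0.0, -0.6, -1.7]
width: 0.492
gripper_force: 34.8
t 37.6 pos [0.6171 0.2592 0.2549] F [ 0.  -0.6 -1.7] w 0.0451 gf 34.830209095962346
x [-0.053  0.646  0.762] y [ 0.996  0.09  -0.007] z [-0.073  0.758 -0.648]
shift(tool) [-0.1283 -0.0148 -0.0659] turn [-0.     0.004 -0.009] down [-0.762  0.007  0.648] j [ 0.19  0.6  -0.38  1.62 -0.76  1.07  0.38]
bowl?
```

```bash
cat >> h.py <<'E'
def bowl():
    g=cv2.medianBlur(cv2.cvtColor(get_image("top"),cv2.COLOR_RGB2GRAY),5)
    c=cv2.HoughCircles(g,cv2.HOUGH_GRADIENT,1.2,20,param1=100,param2=30,minRadius=42,maxRadius=50)
    for q in (c[0][:6] if c is not None else []):print("circle",q.round(1),px("top",[q[:2]],.124)[0])
E
python3 - <<'E'
from h import *
bowl()
E
python3 -m pendant '[-0.0257,-0.003,-0.0132,0,0,0,0.03,-0.0257,-0.003,-0.0132,0,0,0,0.03,-0.0257,-0.003,-0.0132,0,0,0,0.03,-0.0257,-0.003,-0.0132,0,0,0,0.03,-0.0255,-0.003,-0.0132,0,0,0,0.03,0,0,0,0,0,0,0.03]'
python3 - <<'E'
from h import *
st();gt([.614,.125,.20],.096,1.5);bowl()
E
```

```text
circle [360.6 238.2  42.7] [0.6176 0.0735 0.124 ]
clock: 38.4
position: [0.6149, 0.1261, 0.2014]
ee_rot: [-1.615, -1.77, -0.744]
force: [-0.5, 0.1, -1.7]
width: 0.493
gripper_force: 34.8
t 38.4 pos [0.6149 0.1261 0.2014] F [-0.5  0.1 -1.7] w 0.0453 gf 34.826778089191066
x [-0.058  0.645  0.762] y [ 0.996  0.093 -0.003] z [-0.073  0.758 -0.648]
shift(tool) [-0.0018 -0.001   0.0002] turn [ 0.002  0.634 -0.004] down [-0.762  0.003  0.648] j [ 0.36  0.67 -0.34  1.63 -0.71  1.16  0.56]
circle [250.2 349.8  43.3] [0.445  0.2505 0.124 ]
```

```bash
python3 -m pendant '[0,0,0,0,0.1,0,0.03,0,0,0,0,0.1,0,0.03,0,0,0,0,0.08,0,0.03,0,0,0,0,0.08,0,0.03,0,0,0,0,0.08,0,0.03,0,0,0,0,0.08,0,0.03,0,0,0,0,0.08,0,0.03,0,0,0,0,0.06,0,0.03,0,0,0,0,0,0,0.03,0,0,0,0,0,0,0.03]' ; python3 -m pendant '[0,0,0,0,0,0,0.03,0,0,0,0,0,0,0.03,0,0,0,0,0,0,0.03,0,0,0,0,0,0,0.03]';python3 - <<'E'
from h import *
st();gt([.614,.125,.20],.096,1.6);crop("scene",220,100,200,150,4,"pour.png")
E
```

```text
clock: 39.7
position: [0.6147, 0.1307, 0.2042]
ee_rot: [-1.166, -1.288, -1.118]
force: [0.2, 0.6, -1.1]
width: 0.497
gripper_force: 34.8
clock: 40.2
position: [0.6144, 0.1303, 0.2036]
ee_rot: [-1.167, -1.287, -1.117]
force: [0.3, 0.1, -1.4]
width: 0.497
gripper_force: 34.8
t 40.2 pos [0.6144 0.1303 0.2036] F [ 0.3  0.1 -1.4] w 0.0456 gf 34.828252307270304
x [-0.004  0.043  0.999] y [ 0.995  0.098 -0.   ] z [-0.098  0.994 -0.043]
shift(tool) [-0.0038 -0.0009 -0.0051] turn [-0.002  0.072 -0.   ] down [-0.999  0.     0.043] j [ 0.58  1.05 -0.53  1.58 -0.96  1.41  0.86]
```

View pics/pour.png

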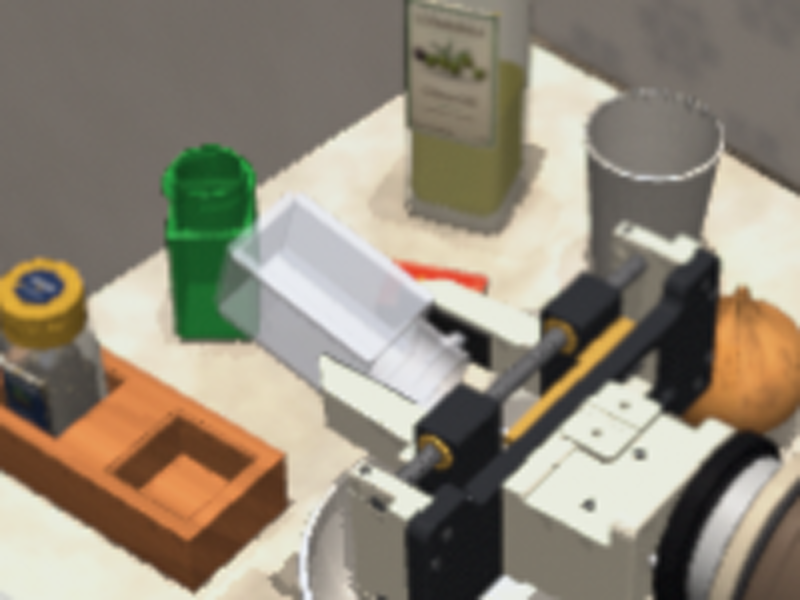

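The jar now looks empty and the rack pocket is clear. Tilting a little further to be sure, then returning it.

```bash
python3 -m pendant '[0,0,0,0,0.07,0,0.03,0,0,0,0,0,0,0.03,0,0,0,0,0,0,0.03,0.02,0,0.03,0,0,0,0.03,0.02,0,0.035,0,0,0,0.03,0.02,0,0.04,0,0,0,0.03,0,0,0.03,0,0,0,0.03,0,0,0,0,-0.17,0,0.03,0,0,0,0,-0.17,0,0.03,0,0,0,0,-0.17,0,0.03]'; python3 -m pendant '[0,0,0,0,-0.17,0,0.03,0,0,0,0,-0.17,0,0.03,0,0,0,0,-0.17,0,0.03,0,0,0,0,-0.17,0,0.03,0,0,0,0,-0.17,0,0.03,0,0,0,0,-0.17,0,0.03,0,0,0,0,-0.17,0,0.03,0,0,0,0,-0.15,0,0.03,0,0,0,0,0,0,0.03]'
python3 - <<'E'
from h import *
st();gt([.6164,.265,.15],.098,-.345);bowl()
im=get_image("top");u=proj("top",[[.6164,.07,.07]])[0].astype(int);print(u)
h=cv2.cvtColor(im,cv2.COLOR_RGB2HSV);x0,y0=u-45;hh=h[y0:y0+90,x0:x0+90];m=((hh[...,1]>70)&(hh[...,2]<130)).astype(np.uint8)
n,l,s,c=cv2.connectedComponentsWithStats(m);print([(s[i,4],(c[i]+[x0,y0]).round(0).tolist()) for i in range(1,n) if s[i,4]>8])
E
```

```text
clock: 41.5
position: [0.6018, 0.2624, 0.268]
ee_rot: [-1.47, -1.62, -0.885]
force: [0.6, 0.9, -1.8]
width: 0.498
gripper_force: 34.8
clock: 42.62
position: [0.599, 0.268, 0.2663]
ee_rot: [1.971, 2.191, -0.25]
force: [0.0, -0.6, -1.3]
width: 0.493
gripper_force: 34.8
t 42.62 pos [0.599  0.268  0.2663] F [ 0.  -0.6 -1.3] w 0.0453 gf 34.76852512467303
x [-0.103  0.964 -0.247] y [ 0.994  0.105 -0.003] z [ 0.024 -0.246 -0.969]
shift(tool) [0.024  0.0173 0.1139] turn [-0.    -0.095  0.008] down [0.247 0.003 0.969] j [-0.62  0.53 -0.01  1.37  0.22  1.37 -0.57]
circle [359.4 240.6  43.9] [0.6137 0.0755 0.124 ]
circle [252.6 349.8  45.4] [0.445  0.2467 0.124 ]
circle [126.6 208.2  42.6] [0.6765 0.4556 0.124 ]
[361 244]
[(np.int32(55), [373.0, 246.0]), (np.int32(48), [351.0, 252.0])]
```

```bash
python3 -m pendant '[0,0,0,0,-0.095,0.008,0.03,0,0,0,0,0,0,0.03]'>/dev/null
python3 - <<'E'
from h import *
st();gt([.6164,.265,.15],.098,-.34)
E
```

```text
t 42.98 pos [0.6013 0.2626 0.2668] F [-0.8  0.1 -1.8] w 0.0456 gf 34.76465570638538
x [-0.084  0.938 -0.338] y [0.996 0.09  0.001] z [ 0.031 -0.336 -0.941]
shift(tool) [0.0404 0.0152 0.1096] turn [-0.002  0.004 -0.008] down [ 0.338 -0.001  0.941] j [-0.66  0.56  0.02  1.34  0.28  1.43 -0.62]
```

```bash
python3 -m pendant '[0.01,0.0038,0.0274,0,0,0,0.03,0.01,0.0038,0.0274,0,0,0,0.03,0.01,0.0038,0.0274,0,0,0,0.03,0.0104,0.0038,0.0274,0,0,-0.008,0.03,0,0,0,0,0,0,0.03,0,0,0,0,0,0,0.03]'
python3 - <<'E'
from h import *
st();gt([.6164,.265,.115],.098,-.34)
E
```

```text
clock: 43.72
position: [0.6176, 0.2642, 0.152]
ee_rot: [1.928, 2.122, -0.335]
force: [-0.4, 0.3, -1.2]
width: 0.496
gripper_force: 34.8
t 43.73 pos [0.6176 0.2642 0.152 ] F [-0.4  0.3 -1.2] w 0.0455 gf 34.76595019354136
x [-0.09   0.937 -0.338] y [0.995 0.096 0.001] z [ 0.033 -0.337 -0.941]
shift(tool) [ 0.0134 -0.0011  0.0345] turn [-0.     0.005 -0.002] down [ 0.338 -0.001  0.941] j [-0.65  0.67  0.02  1.43  0.3   1.23 -0.67]
```

```bash
python3 -m pendant '[0.0067,-0.0006,0.0172,0,0,0,0.03,0.0067,-0.0005,0.0172,0,0,0,0.03,0,0,0,0,0,0,0.03,0.0027,0,0.0075,0,0,0,0.03,0.0027,0,0.0075,0,0,0,0.03,0,0,0,0,0,0,0.03]'
python3 - <<'E'
from h import *
st();gt([.6164,.265,.079],.098,-.34)
E
```

```text
clock: 44.48
position: [0.6151, 0.2657, 0.0968]
ee_rot: [1.925, 2.123, -0.34]
force: [-0.1, 0.6, -1.5]
width: 0.5
gripper_force: 34.8
t 44.48 pos [0.6151 0.2657 0.0968] F [-0.1  0.6 -1.5] w 0.0459 gf 34.76626251373091
x [-0.092  0.936 -0.341] y [ 0.995  0.098 -0.002] z [ 0.031 -0.339 -0.94 ]
shift(tool) [0.0053 0.0012 0.017 ] turn [-0.002  0.008  0.   ] down [0.341 0.002 0.94 ] j [-0.66  0.73  0.02  1.48  0.31  1.14 -0.7 ]
```

Already about 12 mm into the pocket with no contact force. Continuing down.

```bash
python3 -m pendant '[0.002,0.001,0.006,0,0,0,0.03,0.002,0,0.006,0,0,0,0.03,0.0015,0,0.004,0,0,0,0.03,0,0,0,0,0,0,0.03]'; python3 -m pendant '[0.0007,0,0.0019,0,0,0,0.03,0,0,0,0,0,0,0.03]'
```

```text
clock: 44.98
position: [0.6164, 0.2655, 0.0801]
ee_rot: [1.925, 2.123, -0.339]
force: [0.3, -0.1, -1.0]
width: 0.493
gripper_force: 34.8
clock: 45.22
position: [0.6165, 0.2657, 0.0789]
ee_rot: [1.925, 2.123, -0.338]
force: [-2.3, 0.5, 1.7]
width: 0.495
gripper_force: 34.8
```

```bash
python3 -m pendant '[0,0,0,0,0,0,0.05,0,0,0,0,0,0,0.06,0,0,0,0,0,0,0.06,-0.0069,0,-0.0188,0,0,0,0.06,-0.0138,0,-0.0376,0,0,0,0.06,-0.0172,0,-0.047,0,0,0,0.06,-0.0172,0,-0.047,0,0,0,0.06,0,0,0,0,0.17,0,0.06,0,0,0,0,0.17,0,0.06]'
python3 - <<'E'
from h import *
st();gt([.47,.284,.15],.096,0)
im=get_image("top");h=cv2.cvtColor(im,cv2.COLOR_RGB2HSV)
for nm,x0,y0,w,hh in(("sauc",205,305,90,90),("bowl",318,198,86,86)):
    q=h[y0:y0+hh,x0:x0+w];m=((q[...,1]>70)&(q[...,2]<130)).astype(np.uint8)
    n,l,s,c=cv2.connectedComponentsWithStats(m);print(nm,[(int(s[i,4]),(c[i]+[x0,y0]).round(1).tolist(),px("top",[c[i]+[x0,y0]],.0135 if nm=="sauc" else .075)[0].tolist()) for i in range(1,n) if s[i,4]>8])
E
```

```text
clock: 46.35
position: [0.6173, 0.2665, 0.2419]
ee_rot: [2.106, 2.327, 0.003]
force: [-0.2, -0.5, -1.0]
width: 0.655
gripper_force: 0.0
t 46.35 pos [0.6173 0.2665 0.2419] F [-0.2 -0.5 -1. ] w 0.0601 gf 0.0
x [-0.099  0.995 -0.001] y [0.995 0.099 0.004] z [ 0.004 -0.    -1.   ]
shift(tool) [ 0.0321 -0.1451  0.0913] turn [0.004 0.001 0.004] down [ 0.001 -0.004  1.   ] j [-0.43  0.51 -0.09  1.43  0.05  1.19 -0.43]
sauc [(6053, [242.9, 342.6], [0.4542, 0.2825, 0.0135])]
bowl [(57, [372.8, 246.0], [0.6119, 0.0517, 0.075]), (51, [350.6, 252.1], [0.6024, 0.0893, 0.075])]
```

The bowl shows two nuts and no others are loose there. Next are the saucer nuts, starting with the nearer one.

```bash
python3 -m pendant '[0,-0.046,0.01,0,0,0,0.05,0,-0.046,0.02,0,0,0,0.05,0,-0.046,0.02,0,0,0,0.05,0,-0.046,0.02,0,0,0.15,0.04,0,0,0.02,0,0,0.16,0.04,0,0,0.02,0,0,0.15,0.04,0,0,0,0,0,0,0.04]'
python3 - <<'E'
from h import *
st();gt([.4345,.248,.019],-.37,0)
# nut seen from scene camera
im=get_image("scene");h=cv2.cvtColor(im,cv2.COLOR_RGB2HSV);q=h[235:310,150:240];m=((q[...,1]>110)&(q[...,2]<110)).astype(np.uint8)
n,l,s,c=cv2.connectedComponentsWithStats(m);print([(int(s[i,4]),(c[i]+[150,235]).round(1).tolist(),px("scene",[c[i]+[150,235]],.0135)[0].tolist()) for i in range(1,n) if s[i,4]>8])
E
```

```text
clock: 47.28
position: [0.4331, 0.2461, 0.129]
ee_rot: [2.578, 1.783, -0.009]
force: [-1.0, -0.8, 1.4]
width: 0.435
gripper_force: 0.0
t 47.27 pos [0.4331 0.2461 0.129 ] F [-1.  -0.8  1.4] w 0.0399 gf 0.0
x [ 0.353  0.936 -0.008] y [ 0.936 -0.353  0.002] z [-0.001 -0.009 -1.   ]
shift(tool) [0.0032 0.0004 0.11  ] turn [0.002 0.008 0.009] down [ 0.008 -0.002  1.   ] j [-0.6   0.36 -0.04  2.    0.03  0.78 -1.01]
[(38, [201.8, 260.3], [0.4665, 0.2843, 0.0135]), (44, [199.7, 281.5], [0.4328, 0.2487, 0.0135])]
```

```bash
python3 -m pendant '[0.0036,0.0002,0.03,0,0,0,0.04,0,0,0.035,0,0,0,0.04,0,0,0.03,0,0,0,0.04,0,0,0.0145,0,0,0,0.04,0,0,0,0,0,0,0.03,0,0,0,0,0,0,0.01,0,0,0,0,0,0,0.01,0,0,0,0,0,0,0.01]' 8; python3 -m pendant '[0,0,-0.03,0,0,0,0.01,0,0,-0.06,0,0,0,0.01,0,0,-0.06,0,0,0,0.01,0,0,-0.05,0,0,0,0.01]';python3 - <<'E'
from h import *
st();gt([.612,.0735,.21],-.37,0)
E
```

```text
clock: 48.32
position: [0.4356, 0.2492, 0.0202]
ee_rot: [2.58, 1.782, -0.004]
force: [0.9, 1.0, 2.7]
width: 0.168
gripper_force: 8.0
clock: 48.82
position: [0.435, 0.2503, 0.2222]
ee_rot: [2.581, 1.782, -0.004]
force: [1.4, 0.6, -0.7]
width: 0.173
gripper_force: 8.0
t 48.83 pos [0.435  0.2503 0.2222] F [ 1.4  0.6 -0.7] w 0.0159 gf 7.99996554851532
x [ 0.354  0.935 -0.005] y [ 0.935 -0.354  0.003] z [ 0.001 -0.006 -1.   ]
shift(tool) [-0.1025  0.2281  0.0135] turn [0.003 0.005 0.008] down [ 0.005 -0.003  1.   ] j [-0.6   0.25 -0.04  1.88  0.02  1.01 -1.01]
```

```bash
python3 -m pendant '[-0.0205,0.0456,0,0,0,0,0.01,-0.0205,0.0456,0,0,0,0,0.01,-0.0205,0.0456,0,0,0,0,0.01,-0.0205,0.0456,0,0,0,0,0.01,-0.0205,0.0456,0,0,0,0,0.01,0,0,0.04,0,0,0,0.01,0,0,0.04,0,0,0,0.01,0,0,0.025,0,0,0,0.01,0,0,0,0,0,0,0.01,0,0,0,0,0,0,0.035]'; python3 -m pendant '[0,0,0,0,0,0,0.035,0,0,-0.05,0,0,0,0.035,0,0,-0.05,0,0,0,0.035]'
python3 - <<'E'
from h import *
st();gt([.468,.2838,.12],-1.17,0)
E
```

```text
clock: 50.08
position: [0.6126, 0.073, 0.1168]
ee_rot: [2.58, 1.781, -0.004]
force: [0.2, 1.1, 0.3]
width: 0.236
gripper_force: 0.0
clock: 50.45
position: [0.6119, 0.0736, 0.2177]
ee_rot: [2.58, 1.782, -0.006]
force: [0.7, -0.1, 0.9]
width: 0.381
gripper_force: 0.0
t 50.45 pos [0.6119 0.0736 0.2177] F [ 0.7 -0.1  0.9] w 0.0349 gf 0.0
x [ 0.354  0.935 -0.006] y [ 0.935 -0.354  0.003] z [ 0.    -0.007 -1.   ]
shift(tool) [ 0.1462 -0.2093  0.0962] turn [0.005 0.005 0.808] down [ 0.006 -0.003  1.   ] j [-0.26  0.44  0.07  1.62 -0.03  1.08 -0.54]
```

```bash
python3 -m pendant '[0.0292,-0.0419,0,0,0,0,0.04,0.0292,-0.0419,0,0,0,0,0.04,0.0292,-0.0419,0,0,0,0,0.04,0.0292,-0.0419,0,0,0,0,0.04,0.0292,-0.0419,0.01,0,0,0,0.04,0,0,0.02,0,0,0.16,0.04,0,0,0.02,0,0,0.16,0.04,0,0,0.02,0,0,0.16,0.04,0,0,0.02,0,0,0.16,0.04,0,0,0,0,0,0.16,0.04]'
python3 - <<'E'
from h import *
st();gt([.4675,.2838,.019],-1.17,0)
im=get_image("scene");h=cv2.cvtColor(im,cv2.COLOR_RGB2HSV);q=h[235:310,150:240];m=((q[...,1]>110)&(q[...,2]<110)).astype(np.uint8)
n,l,s,c=cv2.connectedComponentsWithStats(m);print([(int(s[i,4]),(c[i]+[150,235]).round(1).tolist(),px("scene",[c[i]+[150,235]],.0135)[0].tolist()) for i in range(1,n) if s[i,4]>8])
E
```

```text
clock: 51.7
position: [0.4673, 0.2835, 0.1238]
ee_rot: [3.071, 0.628, -0.004]
force: [0.0, -0.1, -0.5]
width: 0.432
gripper_force: 0.0
t 51.7 pos [0.4673 0.2835 0.1238] F [ 0.  -0.1 -0.5] w 0.0397 gf 0.0
x [ 0.92   0.393 -0.004] y [ 0.393 -0.92   0.007] z [-0.001 -0.008 -1.   ]
shift(tool) [ 0.0007 -0.0009  0.1048] turn [0.007 0.004 0.003] down [ 0.004 -0.007  1.   ] j [-0.77  0.44  0.17  1.9  -0.09  0.81 -1.72]
[(41, [201.9, 260.1], [0.4668, 0.2845, 0.0135])]
```

```bash
python3 -m pendant '[0.001,-0.001,0.03,0,0,0,0.04,0,0,0.03,0,0,0,0.04,0,0,0.03,0,0,0,0.04,0,0,0.0145,0,0,0,0.04,0,0,0,0,0,0,0.03,0,0,0,0,0,0,0.01,0,0,0,0,0,0,0.01,0,0,0,0,0,0,0.01]' 8; python3 -m pendant '[0,0,-0.03,0,0,0,0.01,0,0,-0.06,0,0,0,0.01,0,0,-0.06,0,0,0,0.01,0,0,-0.05,0,0,0,0.01]';python3 - <<'E'
from h import *
st();gt([.612,.0735,.21],-1.17,0);bowl()
E
```

```text
clock: 52.75
position: [0.4689, 0.2848, 0.0205]
ee_rot: [3.07, 0.636, 0.0]
force: [-0.8, -0.4, 3.5]
width: 0.171
gripper_force: 8.0
clock: 53.25
position: [0.4684, 0.2857, 0.2224]
ee_rot: [3.07, 0.636, -0.0]
force: [1.2, 1.3, -0.4]
width: 0.169
gripper_force: 8.0
t 53.25 pos [0.4684 0.2857 0.2224] F [ 1.2  1.3 -0.4] w 0.0155 gf 7.999918609857559
x [ 0.918  0.397 -0.001] y [ 0.397 -0.918  0.006] z [ 0.001 -0.006 -1.   ]
shift(tool) [0.0475 0.2517 0.0139] turn [0.006 0.001 0.008] down [ 0.001 -0.006  1.   ] j [-0.8   0.32  0.19  1.79 -0.06  1.03 -1.74]
circle [359.4 241.8  45.4] [0.6118 0.0756 0.124 ]
```

```bash
python3 -m pendant '[0.0095,0.0503,0,0,0,0,0.01,0.0095,0.0503,0,0,0,0,0.01,0.0095,0.0503,0,0,0,0,0.01,0.0095,0.0503,0,0,0,0,0.01,0.0095,0.0503,0,0,0,0,0.01,0,0,0.04,0,0,0,0.01,0,0,0.04,0,0,0,0.01,0,0,0.025,0,0,0,0.01,0,0,0,0,0,0,0.01,0,0,0,0,0,0,0.035]'; python3 -m pendant '[0,0,0,0,0,0,0.035,0,0,-0.05,0,0,0,0.035,0,0,-0.05,0,0,0,0.035,-0.05,0,-0.01,0,0,0,0.04,-0.05,0,-0.01,0,0,0,0.04,-0.05,0.02,0,0,0,0,0.04,-0.03,0.05,0,0,0,0,0.04,-0.03,0.05,0,0,0,0,0.04,0,0,0,0,0,0,0.04,0,0,0,0,0,0,0.04]'
python3 - <<'E'
from h import *
st();bowl()
a=get_image("top")[190:440,160:420,::-1];b=get_image("scene")[140:390,140:400,::-1]
cv2.imwrite("pics/fin.png",cv2.resize(np.hstack([a,b]),(800,385),interpolation=cv2.INTER_CUBIC))
E
```

```text
clock: 54.55
position: [0.6124, 0.0731, 0.1172]
ee_rot: [3.07, 0.636, -0.0]
force: [0.5, 0.7, 0.0]
width: 0.235
gripper_force: 0.0
clock: 55.8
position: [0.4671, -0.1194, 0.2382]
ee_rot: [3.07, 0.635, -0.0]
force: [0.5, 1.0, -0.0]
width: 0.436
gripper_force: 0.0
t 55.8 pos [ 0.4671 -0.1194  0.2382] F [ 0.5  1.  -0. ] w 0.0401 gf 0.0
x [ 0.918  0.397 -0.001] y [ 0.397 -0.918  0.006] z [ 0.001 -0.006 -1.   ]
circle [359.4 241.8  45.2] [0.6118 0.0756 0.124 ]
```

View pics/fin.png

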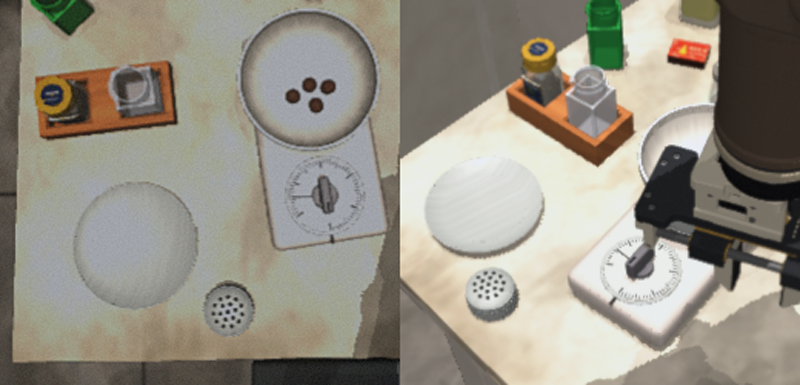

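The final picture shows four nuts in the centred bowl at about (316,95) and an empty saucer. The shaker is empty and standing in its pocket, the cap is on the worktop at (229,308), and the dial bar lines up with the scale's axis. Handing in.

```bash
python3 -c "
from cell import *
print(sign_off())"
```

```text
the job is handed in; nothing more can be done
None
```

I handed the job in at about 56 s with the dial turned to its zero stop, the bowl centred on the platform with all four nutmegs in it, the open shaker back in its rack and the cap on the worktop; the hand-in gave no verdict, so this rests on the final picture and the force readings.

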